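# Load the stack of staining boxes on the shaker and switch it on

## Task

One lidded staining box already stands on the shaker's black platform. Without shifting it, pile the two loose boxes of the very same size squarely on it, edges in line, then lay the steel hold-down plate squarely on top, grip upwards, and only then push the shaker's power lever fully over to the side away from where it leans now. Carry everything level, set it down gently rather than dropping it, and leave the smaller and the longer box and the other things on the bench where they are.

Things in the scene. Friction and masses are not known exactly. Their poses are not given: they have to be found in the camera images.
- base_box: The box already on the platform, 90 x 60 x 22 mm (length, width, height). Loose, about 0.11 kg. Closed rigid box, grey tray under a white flat lid; treat it as a plain block with flat top and underside. Origin: centre of the underside; x along its length, y across its width, z up.
- box_a: One of the two matching loose boxes, 90 x 60 x 22 mm, 0.08 to 0.17 kg, on the bench. Closed rigid box, grey tray under a white flat lid; treat it as a plain block with flat top and underside. Origin: centre of the underside; x along its length, y across its width, z up.
- box_b: The other matching loose box, 90 x 60 x 22 mm, 0.08 to 0.17 kg, on the bench. Closed rigid box, grey tray under a white flat lid; treat it as a plain block with flat top and underside. Origin: centre of the underside; x along its length, y across its width, z up.
- small_box: Look-alike, too small: 66 x 46 x 22 mm. Closed rigid box, grey tray under a white flat lid; treat it as a plain block with flat top and underside. Origin: centre of the underside; x along its length, y across its width, z up.
- long_box: Look-alike, too long: 120 x 60 x 22 mm. Closed rigid box, grey tray under a white flat lid; treat it as a plain block with flat top and underside. Origin: centre of the underside; x along its length, y across its width, z up.
- hold_plate: Steel hold-down plate 90 x 60 x 8 mm, 0.36 kg, with an upright bar grip in the middle of its top: 44 mm long (along x), 12 mm thick (along y), reaching from 8 to 34 mm above the plate's underside. Origin: centre of the underside; x along its length, z up.
- shaker: Low white orbital shaker, fixed on the bench, not running. Casing 220 (x) x 200 (y) x 55 mm, over it a black rubber-topped platform 200 x 180 mm whose top is 75 mm above the bench; on its left (+y from y = 100 to 190 mm) a lower control section 40 mm high that carries the power lever. Origin: on the bench under the platform's centre; x away from the robot at yaw 0.
- power (a joint): Angle of the power lever (rad): 0 = off, leaning towards the shaker's -x (towards the robot); 1.0 = on, at its stop, leaning towards the shaker's +x. Starts between 0 and 0.2, turns about the shaker's y axis and stays where it is left; a light push moves it.
- power_tip (a point): Centre of the black ball (26 mm) on the lever's 10 mm thick steel stick, 55 mm from the pivot, about 110 mm above the bench at either end of its swing; the stick is upright at 0.5 rad. Push the ball along the shaker's +x with 1 to 2 N; it travels 53 mm. The lever's grey base, 70 x 50 x 25 mm, stands on the control section at x = -45, y = 150 mm from the shaker's origin.
- reagent: Bystander: amber bottle with blue cap, 64 mm in diameter, 130 mm high. Origin: centre of the underside.
- beaker: Bystander: white beaker, 72 mm in diameter, 85 mm high. Origin: centre of the underside.
- jar: Bystander: amber jar, 60 mm in diameter, 75 mm high. Origin: centre of the underside.
Things that resemble listed ones, but are neither listed nor needed, are in the scene too. What is shaped like the box_a but purple is not meant. What is shaped like the box_b but brown is not meant.

How it is judged:
By the outcome, as a careful person would: the job done as asked, in the order asked, and still so for the second after the job is handed in, with the robot touching nothing.
It also fails if it takes over 72 s, if anything falls off the work surface, if the arm or the gripper's body presses on something with over 40 N, if the wrist force passes 120 N, or if a joint passes its speed limit or range.

## Robot

A 6-joint arm with a two-finger parallel gripper is mounted at the origin on the work surface. World frame = base frame: x ahead of the robot, y to its left, z up, the work surface at z = 0. Lengths are in m, angles in rad, forces in N, time in s.
With the tool pointing down it reaches from about 0.425 to 0.95 m from the base axis. Payload 3.5 kg.
Tool frame: the origin (TCP) lies between the finger pads; the fingertips stand 25 mm ahead of it and the grasp point (between the pads) lies 6 mm ahead of it (ctrl.finger_overhang is the distance from the TCP to the fingertips, in m); x points along the fingers, y is the direction in which the jaws open and shut, and the axes are right-handed (so a half turn about x gives the same grasp; the last joint's range is limited). The gripper opens to 85 mm and grips with 20 to 120 N. Pads are 22 mm wide; open, the fingers measure 114 mm over their backs; the gripper's body (76 mm by 85 mm) begins 54 mm behind the grasp point. The pads swing forward as they close: fully open they stand 13 mm farther back than shut.
Start: joints at [-1.452, 0.286, 1.577, -0, 1.279, -0.15], TCP at [0.179, -0.651, 0.256] pointing down, gripper open.
Joint ranges: [-2.77, 2.77], [-0.9, 2.22], [0.21, 2.48], [-1.53, 4.67], [0.24, 2.81], [-2.84, 2.84]. Speed limits (rad/s): [2.79, 2.79, 3.14, 3.14, 3.14, 3.14].

## Interface

Orientations are given as a unit quaternion [x, y, z, w].
In Python, from plant import ctrl gives the robot as it stands.
- The arm moves only by the tool play_rows, never from a script. Its argument "targets" is a list of rows, each an object with "delta_pos": the shift along the world's x, y, z normalised to -1 to 1, where 1 is 1000 mm, a list of three; "delta_rot": the turn, a rotation vector about the world's x, y, z normalised to -1 to 1, where 1 is pi rad, a list of three; "claw": the finger opening in mm, from 0 to 85.4. In form: [{"delta_pos": [tx, ty, tz], "delta_rot": [wx, wy, wz], "claw": claw}, ...]. A call has 1 to 20 rows; each row is the pose to reach, as a shift and turn from the pose measured when the call began, turning the shorter way round; what a row does not reach only later rows make up. A row lasts 1/12 s, in which the tool goes at most 41.7 mm and 7.16 degrees, less where a joint would pass 70% of its speed; a pose out of reach is approached as far as the arm can. A call with a number of a shift or a turn outside -1 to 1 is refused whole. A call with a gripper value outside its range is refused whole. The fingers move at their own pace and stop on an object; "newtons" is the grip in N (left out, the last holds). Time passes only in rows, so rows that repeat a pose let the fingers close. It gives the time, the measured TCP pose, the force and the opening at its end, in the units of the state.
- ctrl.get_state(): the state, without advancing time (a new reading comes with each control period).
- ctrl.read_camera(name): name is "scene" or "top" or "wrist"; returns the picture (384x512x3 uint8, blue, green, red); there is no depth.
- ctrl.calibration(name): a dict with "fx", "fy", "cx", "cy" (pixels), "camera_from_world" (4x4, takes a point from world to camera coordinates). Camera axes: x right, y down, z forward; pixel columns grow to the right and rows downward; lengths in m; the calibration is good to about 2 mm. A picture is of the moment at which its call begins: read the wrist's pose just before it. calibration takes no time and is no camera call; for the wrist camera it gives the pose at the moment of the call.
- ctrl.sign_off(): hands the job in, once; it reports no verdict.
The state is a dict: "time": time; "qpos": joint angles; "dq": joint speeds; "joint_efforts": joint torques, N m; "eef_pos": TCP position; "tcp_rot": TCP orientation; "contact_force": force on the tool from outside, world axes, zero at the start; "wrist_torque": the same for the moment, N m; "opening": opening from 0.0 (shut) to 1.0 (fully open).
Only numpy, scipy, OpenCV 4.12 (cv2) and the standard library are available. Lean on these libraries where they do the work, as an engineer would, in place of code of your own. Each camera call takes 0.05 s, during which the arm holds its last target. There are 200 camera calls.

## Working session

There is one attempt and no reset: what is moved stays moved. The work goes in short steps, Python scripts to look and compute and a tool call to move; the robot and the scene stay as the last step left them, time stands still between calls to the robot, and variables do not carry over. Pictures are saved under pics/ and viewed, about 8 in all and at most 12, crops included, and the job is handed in when it is done.

Besides the shell and the picture viewer there is one more tool, called as name([rows], argument=value, ...), one row to a line, values as JSON. play_rows: Moves the arm, as the interface text tells. Its arguments: {"type":"object","properties":{"targets":{"type":"array"},"newtons":{"type":"number"}},"required":["targets"]}

```bash
ls; mkdir -p pics; python3 - <<'E'
from plant import ctrl
import cv2,numpy as np
for n in("top","scene"):
    im=ctrl.read_camera(n); cv2.imwrite(f"pics/{n}0.png",im)
    c=ctrl.calibration(n); print(n,c["fx"],c["fy"],c["cx"],c["cy"]);print(np.round(c["camera_from_world"],4))
s=ctrl.get_state();print(s, ctrl.finger_overhang)
E
```

```text
pics
top 418.97244233544563 418.97244233544563 248.76800390855945 193.05116730064614
[[-0.0289 -0.9996  0.0036  0.0458]
 [-0.9821  0.0277 -0.1861  0.5738]
 [ 0.1859 -0.0089 -0.9825  1.1902]
 [ 0.      0.      0.      1.    ]]
scene 379.90746300591394 379.90746300591394 260.7799964108891 190.0668157127561
[[ 0.4843  0.8749 -0.0067 -0.2929]
 [ 0.6916 -0.3876 -0.6095 -0.2995]
 [-0.5358  0.2905 -0.7928  1.5427]
 [ 0.      0.      0.      1.    ]]
{'time': 0.1, 'qpos': array([-1.45197468e+00,  2.87107663e-01,  1.57803388e+00, -1.23343692e-05,
        1.27861595e+00, -1.50007274e-01]), 'dq': array([-0.00065722, -0.00427214, -0.0025882 ,  0.00198487, -0.0006446 ,
        0.00096185]), 'joint_efforts': array([ 1.25680985e-03, -4.07294333e+01, -2.93697453e+01, -1.01375490e-04,
        3.44525622e-03,  2.26681829e-05]), 'eef_pos': array([ 0.17923756, -0.65020204,  0.25506328]), 'tcp_rot': array([ 0.70073584,  0.09552598, -0.70072032,  0.09399527]), 'contact_force': array([ 0.37246066, -1.72732946, -0.04309398]), 'wrist_torque': array([-0.03788181,  0.02173737,  0.0143026 ]), 'opening': 0.9985743044251681} 0.025
```

```bash
python3 - <<'E'
import cv2
for n in("top","scene"):
    cv2.imwrite(f"pics/{n}0b.png",cv2.resize(cv2.imread(f"pics/{n}0.png"),(800,600),interpolation=cv2.INTER_CUBIC))
E
```

```text
(no output)
```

View pics/top0b.png

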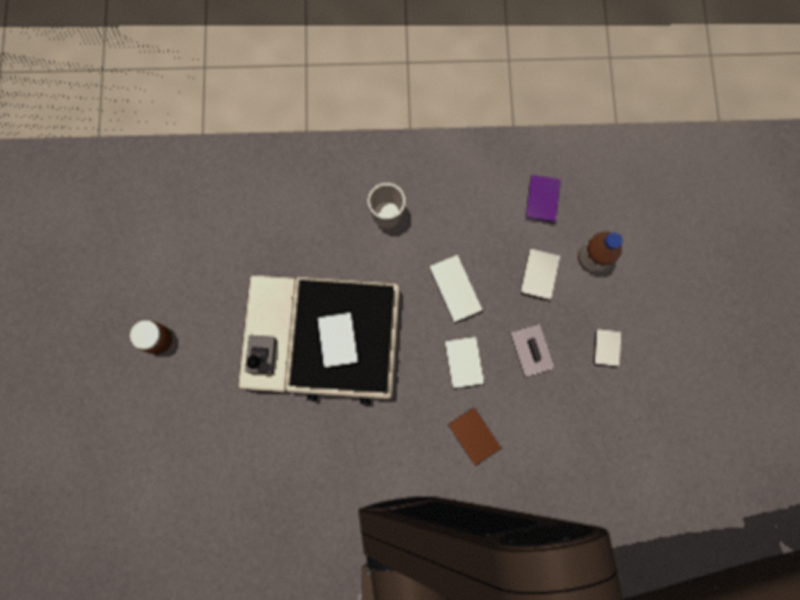

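View pics/scene0b.png

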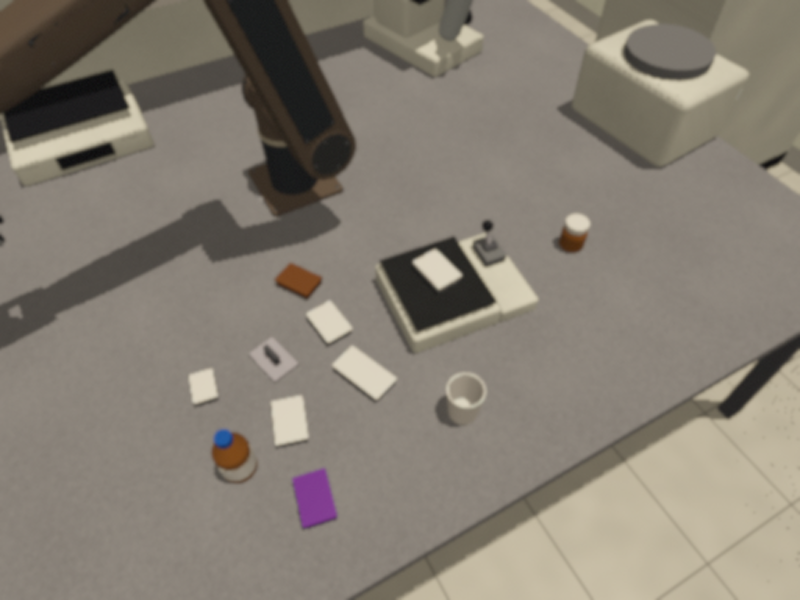

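The top view shows the base box at (337,340) on the platform. The matching boxes are at (465,362) and (541,274), the plate at (532,350) and the lever ball at about (255,360), leaning towards the robot. The scene view agrees. The long box, the small box, and the purple and brown decoys can all be told apart.

```bash
cat > h.py <<'E'
from plant import ctrl
import cv2,numpy as np
from scipy.spatial.transform import Rotation as R
def to_world(c,px,z):
    px=np.atleast_2d(px).astype(float); M=np.array(c["camera_from_world"]); Rm,t=M[:3,:3],M[:3,3]
    d=np.c_[(px[:,0]-c["cx"])/c["fx"],(px[:,1]-c["cy"])/c["fy"],np.ones(len(px))]@Rm
    o=-Rm.T@t
    return o[:2]+d[:,:2]*((z-o[2])/d[:,2])[:,None]
def to_px(c,p):
    p=np.atleast_2d(p); M=np.array(c["camera_from_world"]); q=p@M[:3,:3].T+M[:3,3]
    return np.c_[q[:,0]/q[:,2]*c["fx"]+c["cx"],q[:,1]/q[:,2]*c["fy"]+c["cy"]]
def rect(w):
    (cx,cy),(a,b),ang=cv2.minAreaRect((w*1000).astype(np.float32))
    if a<b: a,b,ang=b,a,ang+90
    return np.round([cx,cy,a,b,(ang+90)%180-90],1)   # mm, yaw of long axis in deg
def blobs(im,c,z,mask,amin=200,S=4):
    n,l,st,ce=cv2.connectedComponentsWithStats(mask.astype(np.uint8))
    for i in range(1,n):
        if st[i,4]<amin: continue
        cn=max(cv2.findContours((l==i).astype(np.uint8),0,1)[0],key=cv2.contourArea)[:,0]
        yield np.round(ce[i]),st[i,4],rect(to_world(c,cn,z))
E
python3 - <<'E'
from h import *
im=cv2.imread("pics/top0.png"); c=ctrl.calibration("top")
S=4; big=cv2.resize(im,None,fx=S,fy=S,interpolation=cv2.INTER_CUBIC)
cc=dict(c); 
for k in("fx","fy"): cc[k]=c[k]*S
for k in("cx","cy"): cc[k]=(c[k]+.5)*S-.5
g=big.min(2); hsv=cv2.cvtColor(big,cv2.COLOR_BGR2HSV)
for p in [(465,362),(541,274),(337,340),(525,365),(420,440),(345,290)]:
    x,y=int(p[0]*.64),int(p[1]*.64); print(p,im[y,x])
m=(g>150)
for p,a,r in blobs(big,cc,.022,m,1500): print("white",p/S/.64,a,r, "z97",)
for p,a,r in blobs(big,cc,.097,m,1500): print("z97",p/S/.64,r)
m=(g<40)&(np.indices(g.shape)[0]<1600*0.64*1.1)
for p,a,r in blobs(big,cc,.075,m,3000): print("dark z75",p/S/.64,a,r)
E
```

```text
(465, 362) [199 216 214]
(541, 274) [189 207 212]
(337, 340) [209 216 214]
(525, 365) [149 150 167]
(420, 440) [ 93  96 106]
(345, 290) [18 19 20]
white [540.625    273.828125] 8425 [ 629.8 -270.1   88.9   59.5  -15.8] z97
white [455.859375 287.890625] 11855 [ 606.1 -101.9  120.3   60.4   21.2] z97
white [268.75     325.390625] 23560 [529.5 266.8 217.8  86.   -5.5] z97
white [337.5     339.84375] 10352 [510.6 131.2  96.   63.7   7. ] z97
white [144.140625 334.375   ] 4017 [531.6 503.6  54.2  52.4  88.4] z97
white [608.203125 347.65625 ] 4960 [ 480.6 -390.    65.6   45.4   -8.7] z97
white [464.453125 362.109375] 9461 [ 460.5 -111.6   90.4   61.3    7. ] z97
z97 [540.625    273.828125] [ 612.7 -251.5   83.6   55.9  -15.8]
z97 [455.859375 287.890625] [590.4 -93.3 113.1  56.8  21.2]
z97 [268.75     325.390625] [518.4 253.3 204.8  80.9  -5.5]
z97 [337.5     339.84375] [500.6 125.8  90.3  59.9   7. ]
z97 [144.140625 334.375   ] [520.4 475.9  51.   49.3  88.4]
z97 [608.203125 347.65625 ] [ 472.4 -364.3   61.7   42.6   -8.7]
z97 [464.453125 362.109375] [ 453.5 -102.5   85.    57.6    7. ]
dark z75 [601.953125 251.171875] 4184 [ 658.3 -377.7   59.    54.5   40.8]
dark z75 [343.75     335.546875] 52078 [511.  117.9 195.9 176.1  -5.6]
dark z75 [471.09375 428.125  ] 5282 [ 328.9 -112.3   66.2   53.4   31.4]
```

```bash
cat >> h.py <<'E'
def mv(pos,yaw):
    """delta from now to TCP pos (m), tool down, tool y axis at yaw deg (mod 180)"""
    s=ctrl.get_state(); R0=R.from_quat(s["tcp_rot"])
    best=None
    for k in(0,180):
        a=np.radians(yaw+k); y=np.array([np.cos(a),np.sin(a),0]); x=np.array([0,0,-1.]); 
        rv=(R.from_matrix(np.c_[x,y,np.cross(x,y)])*R0.inv()).as_rotvec()
        if best is None or np.linalg.norm(rv)<np.linalg.norm(best): best=rv
    print("dpos",np.round(np.array(pos)-s["eef_pos"],4),"drot",np.round(best/np.pi,4),"deg",round(np.degrees(np.linalg.norm(best)),1),"q6",round(s["qpos"][5],2))
E
python3 - <<'E'
from h import *
s=ctrl.get_state(); Rt=R.from_quat(s["tcp_rot"]).as_matrix(); print(Rt.round(3))
c=ctrl.calibration("wrist"); M=np.array(c["camera_from_world"]); o=-M[:3,:3].T@M[:3,3]
print(c["fx"],c["cx"],c["cy"]); print("cam in tool",Rt.T@(o-s["eef_pos"])); print("cam axes in tool (rows)",(M[:3,:3]@Rt).round(3))
print("footprint z0",to_world(c,[[0,0],[511,0],[511,383],[0,383],[256,192]],0).round(3), o)
im=cv2.imread("pics/top0.png"); ct=ctrl.calibration("top")
S=4; big=cv2.resize(im,None,fx=S,fy=S,interpolation=cv2.INTER_CUBIC); cc=dict(ct)
for k in("fx","fy"): cc[k]=ct[k]*S
for k in("cx","cy"): cc[k]=(ct[k]+.5)*S-.5
m=(big.min(2)>120)
for p,a,r in blobs(big,cc,.008,m,1500): print(p/S/.64,a,r)
E
```

```text
[[-0.     0.266 -0.964]
 [ 0.002 -0.964 -0.266]
 [-1.    -0.002 -0.   ]]
278.7930861975104 257.85196049641576 188.69241860556204
cam in tool [-0.11790358  0.00018471 -0.08091238]
cam axes in tool (rows) [[ 0.001  1.    -0.   ]
 [-0.315  0.     0.949]
 [ 0.949 -0.001  0.315]]
footprint z0 [[ 0.279 -0.313]
 [ 0.435 -0.88 ]
 [-0.1   -1.206]
 [-0.353 -0.303]
 [ 0.132 -0.66 ]] [ 0.2573244  -0.6291426   0.37299142]
[655.078125  41.015625] 16227 [1136.4 -561.3  203.7   67.4  -89.9]
[752.734375  39.0625  ] 14049 [1134.2 -770.9  189.7   62.6   88.5]
[157.421875  48.046875] 23199 [1149.9  511.5  206.8   95.6   89.5]
[255.078125  45.703125] 24329 [1146.3  297.7  209.6   91.3   88.5]
[355.859375  44.53125 ] 22869 [1143.2   82.5  209.4   86.    88.5]
[456.25      43.359375] 20919 [1140.3 -132.   208.8   80.6   88.5]
[557.03125  42.1875 ] 18811 [1137.7 -347.   206.5   73.4   88.8]
[54.296875 49.21875 ] 15048 [1148.6  726.8  213.4   88.4   83.2]
[760.15625   86.328125] 29393 [1022.7 -766.3  183.5  141.4   89.2]
[663.28125   89.453125] 39093 [1023.4 -561.5  206.2  142.7  -90. ]
[561.71875  92.1875 ]
[... 244 characters left out ...]

[153.125    102.734375] 40407 [1023.3  511.7  208.1  145.2   89.9]
[ 54.296875 105.078125] 30574 [1022.9  726.   205.8  144.   -89.9]
[387.5   203.125] 3426 [794.8  29.   78.   77.4 -34.3]
[540.625  273.4375] 9338 [ 633.6 -273.8   93.3   63.6  -15.9]
[455.859375 287.890625] 12827 [ 609.5 -103.6  124.5   64.5   21.2]
[275.390625 332.03125 ] 31317 [522.8 169.2 293.  225.3  84.8]
[337.5     339.84375] 10944 [512.4 132.3  98.9  66.5   7. ]
[144.140625 334.375   ] 4481 [533.7 509.1  57.4  56.1  88.4]
[532.03125  350.390625] 7246 [ 480.9 -247.3   90.9   59.4   14.8]
[608.203125 347.265625] 5585 [ 482.5 -395.2   69.3   48.7   -8.6]
[464.453125 362.109375] 10306 [ 462.  -113.2   94.8   65.2    7. ]
```

```bash
python3 -c "
from h import *
mv([.45,-.2,.25],-90)"
```

```text
dpos [ 0.2708  0.4502 -0.0051] drot [-0.0007  0.     -0.0856] deg 15.4 q6 -0.15
```

play_rows([
  {"delta_pos": [0.271, 0.45, -0.005], "delta_rot": [-0.0007, 0, -0.0856], "claw": 85},
  {"delta_pos": [0.271, 0.45, -0.005], "delta_rot": [-0.0007, 0, -0.0856], "claw": 85},
  {"delta_pos": [0.271, 0.45, -0.005], "delta_rot": [-0.0007, 0, -0.0856], "claw": 85},
  {"delta_pos": [0.271, 0.45, -0.005], "delta_rot": [-0.0007, 0, -0.0856], "claw": 85},
  {"delta_pos": [0.271, 0.45, -0.005], "delta_rot": [-0.0007, 0, -0.0856], "claw": 85},
  {"delta_pos": [0.271, 0.45, -0.005], "delta_rot": [-0.0007, 0, -0.0856], "claw": 85},
  {"delta_pos": [0.271, 0.45, -0.005], "delta_rot": [-0.0007, 0, -0.0856], "claw": 85},
  {"delta_pos": [0.271, 0.45, -0.005], "delta_rot": [-0.0007, 0, -0.0856], "claw": 85},
  {"delta_pos": [0.271, 0.45, -0.005], "delta_rot": [-0.0007, 0, -0.0856], "claw": 85},
  {"delta_pos": [0.271, 0.45, -0.005], "delta_rot": [-0.0007, 0, -0.0856], "claw": 85},
  {"delta_pos": [0.271, 0.45, -0.005], "delta_rot": [-0.0007, 0, -0.0856], "claw": 85},
  {"delta_pos": [0.271, 0.45, -0.005], "delta_rot": [-0.0007, 0, -0.0856], "claw": 85},
  {"delta_pos": [0.271, 0.45, -0.005], "delta_rot": [-0.0007, 0, -0.0856], "claw": 85},
  {"delta_pos": [0.271, 0.45, -0.005], "delta_rot": [-0.0007, 0, -0.0856], "claw": 85},
  {"delta_pos": [0.271, 0.45, -0.005], "delta_rot": [-0.0007, 0, -0.0856], "claw": 85},
  {"delta_pos": [0.271, 0.45, -0.005], "delta_rot": [-0.0007, 0, -0.0856], "claw": 85},
  {"delta_pos": [0.271, 0.45, -0.005], "delta_rot": [-0.0007, 0, -0.0856], "claw": 85},
])

```text
time: 1.52
eef_pos: [0.4498, -0.201, 0.2498]
tcp_rot: [-0.707, 0.001, 0.707, 0.0]
contact_force: [0.2, -0.6, -0.9]
opening: 0.991
```

```bash
cat >> h.py <<'E'
def snap(name,cam="wrist",view=True):
    c=ctrl.calibration(cam); im=ctrl.read_camera(cam); cv2.imwrite(f"pics/{name}.png",im)
    S=4; big=cv2.resize(im,None,fx=S,fy=S,interpolation=cv2.INTER_CUBIC); cc=dict(c)
    for k in("fx","fy"): cc[k]=c[k]*S
    for k in("cx","cy"): cc[k]=(c[k]+.5)*S-.5
    if view: cv2.imwrite(f"pics/{name}_v.png",cv2.resize(im,(800,600),interpolation=cv2.INTER_CUBIC))
    return big,cc
E
python3 - <<'E'
from h import *
big,c=snap("w1")
hsv=cv2.cvtColor(big,cv2.COLOR_BGR2HSV)
for T in(150,165):
  for p,a,r in blobs(big,c,.022,(big.min(2)>T),3000): print(T,p/4/.64,a,r)
for p,a,r in blobs(big,c,.008,(big.min(2)>120),3000): print("z8",p/4/.64,a,r)
E
```

```text
150 [267.578125  60.546875] 72849 [ 594.7 -104.4   95.2   60.5   21.3]
150 [493.359375  33.203125] 39106 [ 611.5 -262.8   60.5   50.6   74.2]
150 [ 67.96875  129.296875] 18626 [5.032e+02 5.490e+01 2.381e+02 4.330e+01 5.000e-01]
150 [455.078125 206.640625] 40979 [ 483.2 -243.5   86.    57.4   15. ]
150 [641.015625 214.453125] 32572 [ 481.4 -388.    66.6   46.6   -8.5]
150 [289.84375  239.453125] 54680 [ 460.7 -109.9   91.    60.6    6.7]
165 [267.578125  60.546875] 72103 [ 594.8 -104.4   94.8   60.    21.3]
165 [493.359375  33.203125] 38560 [ 611.6 -262.8   59.8   50.3   74.2]
165 [58.59375  82.421875] 10030 [553.8  45.4 144.3  39.2  10.8]
165 [455.078125 206.25    ] 38385 [ 483.3 -243.4   84.8   56.2   15.1]
165 [641.015625 214.453125] 31750 [ 481.4 -387.9   65.9   45.9   -8.5]
165 [289.84375 239.0625 ] 53750 [ 460.7 -110.    90.3   60.     6.7]
z8 [384.765625 246.484375] 867482 [ 427.  -219.   673.5  409.5   89.8]
z8 [494.140625  33.59375 ] 40958 [ 613.9 -268.2   70.7   53.4   74.2]
z8 [162.890625  95.3125  ] 3717 [571.  -18.4  29.5  24.8 -67.3]
z8 [770.703125 328.125   ] 4659 [ 382.9 -526.5   49.9   42.6  -71.4]
z8 [468.359375 359.765625] 10834 [ 348.6 -260.9   62.3   28.4   54.3]
z8 [770.703125 368.75    ] 6070 [ 335.1 -541.1   53.9   48.4   19.4]
z8 [ 21.09375  408.984375] 5213 [297.3 166.2  58.1  56.2  22.3]
z8 [503.125    473.046875] 37245 [ 217.4 -294.4  180.    99.1   16.3]
z8 [297.265625 464.84375 ] 27405 [ 227.8 -102.8  146.2   83.8  -17.9]
```

View pics/w1_v.png

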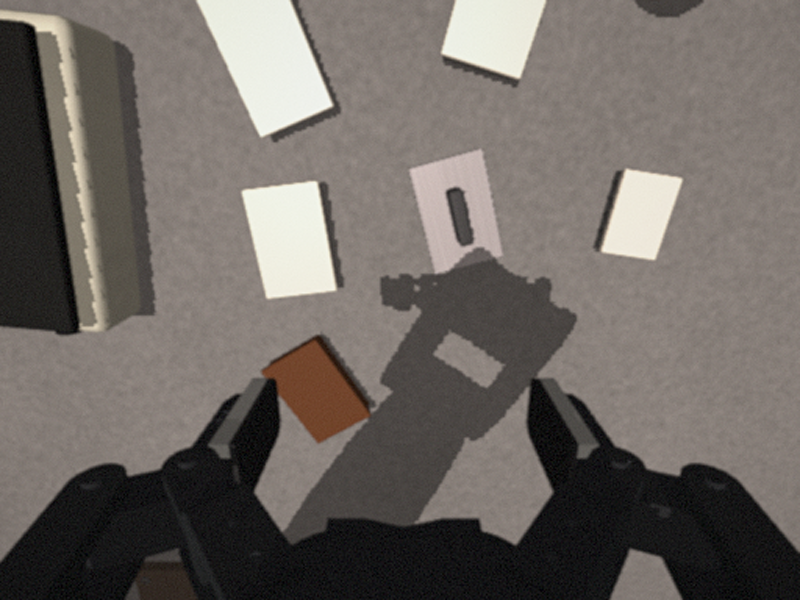

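The wrist view shows box B (289,239), the plate (455,206), and part of box A (493,33). B's wrist and top measurements agree within 1.6 mm. Next I look at the base box with the empty gripper.

```bash
python3 -c "
from h import *
mv([.44,.118,.26],-83)"
```

```text
dpos [-0.0097  0.3192  0.0101] drot [ 0.     -0.0001  0.0395] deg 7.1 q6 0.95
```

play_rows([
  {"delta_pos": [-0.01, 0.319, 0.01], "delta_rot": [0, 0, 0.0395], "claw": 85},
  {"delta_pos": [-0.01, 0.319, 0.01], "delta_rot": [0, 0, 0.0395], "claw": 85},
  {"delta_pos": [-0.01, 0.319, 0.01], "delta_rot": [0, 0, 0.0395], "claw": 85},
  {"delta_pos": [-0.01, 0.319, 0.01], "delta_rot": [0, 0, 0.0395], "claw": 85},
  {"delta_pos": [-0.01, 0.319, 0.01], "delta_rot": [0, 0, 0.0395], "claw": 85},
  {"delta_pos": [-0.01, 0.319, 0.01], "delta_rot": [0, 0, 0.0395], "claw": 85},
  {"delta_pos": [-0.01, 0.319, 0.01], "delta_rot": [0, 0, 0.0395], "claw": 85},
  {"delta_pos": [-0.01, 0.319, 0.01], "delta_rot": [0, 0, 0.0395], "claw": 85},
  {"delta_pos": [-0.01, 0.319, 0.01], "delta_rot": [0, 0, 0.0395], "claw": 85},
  {"delta_pos": [-0.01, 0.319, 0.01], "delta_rot": [0, 0, 0.0395], "claw": 85},
  {"delta_pos": [-0.01, 0.319, 0.01], "delta_rot": [0, 0, 0.0395], "claw": 85},
])

```text
time: 2.48
eef_pos: [0.4399, 0.1169, 0.2598]
tcp_rot: [-0.706, -0.043, 0.706, -0.043]
contact_force: [-0.2, -1.0, 0.1]
opening: 0.994
```

```bash
python3 - <<'E'
from h import *
big,c=snap("w2")
for T in(150,165):
  for p,a,r in blobs(big,c,.097,(big.min(2)>T),3000): print(T,p/4/.64,a,r)
for p,a,r in blobs(big,c,.075,(big.max(2)<45),3000): print("dark z75",p/4/.64,a,r)
mv([.461,-.1105,.12],-83.2)
print(ctrl.get_state()["eef_pos"])
E
```

```text
150 [225.      103.90625] 151071 [515.  241.1 160.2  73.8  -5.5]
150 [723.828125  73.828125] 83011 [584.8 -53.4  87.9  47.6  21.3]
150 [398.828125 177.734375] 92964 [500.7 127.2  90.   60.2   7.1]
150 [675.390625 257.8125  ] 49995 [473.3 -59.9  71.5  48.2   6.9]
150 [793.75  265.625] 6353 [ 484.7 -135.1   67.6   11.    23. ]
165 [224.21875  102.734375] 146260 [515.4 241.1 159.3  73.3  -5.5]
165 [723.828125  73.828125] 81916 [584.9 -53.3  87.5  47.1  21.2]
165 [398.828125 177.734375] 92294 [500.7 127.2  89.6  59.8   7. ]
165 [675.390625 257.8125  ] 49013 [473.4 -59.8  70.7  47.6   6.9]
165 [794.53125 267.1875 ] 5376 [ 484.7 -135.3   66.2   10.5   23. ]
dark z75 [418.75   142.1875] 422811 [508.2 120.6 205.8 176.5  -5.4]
dark z75 [146.09375 218.75   ] 9541 [453.8 298.2  32.6  27.5 -76.8]
dark z75 [402.34375  531.640625] 553062 [233.8  95.7 763.2 237.5 -83. ]
dpos [ 0.021  -0.2271 -0.1398] drot [ 0.0002 -0.0002 -0.0005] deg 0.1 q6 1.49
[0.43995815 0.11655267 0.2597818 ]
```

View pics/w2_v.png

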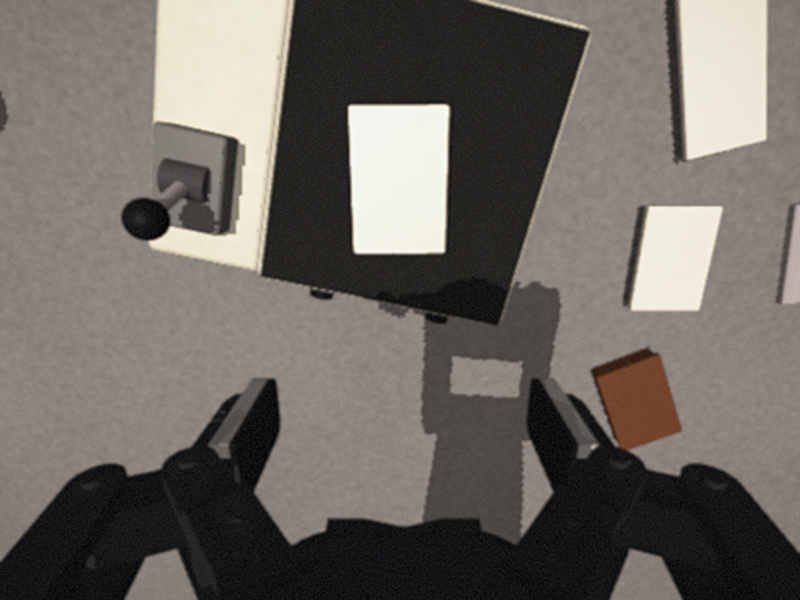

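The base box is centred in the picture at (399,178) and measures (500.7, 127.2) mm at 7.0° from the wrist, and (500.6, 125.8) mm from the top camera. The lever ball is at (145,218). Next I pick B.

play_rows([
  {"delta_pos": [0.0206, -0.2274, -0.14], "delta_rot": [0, 0, 0], "claw": 85},
  {"delta_pos": [0.0206, -0.2274, -0.14], "delta_rot": [0, 0, 0], "claw": 85},
  {"delta_pos": [0.0206, -0.2274, -0.14], "delta_rot": [0, 0, 0], "claw": 85},
  {"delta_pos": [0.0206, -0.2274, -0.14], "delta_rot": [0, 0, 0], "claw": 85},
  {"delta_pos": [0.0206, -0.2274, -0.14], "delta_rot": [0, 0, 0], "claw": 85},
  {"delta_pos": [0.0206, -0.2274, -0.14], "delta_rot": [0, 0, 0], "claw": 85},
  {"delta_pos": [0.0206, -0.2274, -0.14], "delta_rot": [0, 0, 0], "claw": 85},
  {"delta_pos": [0.0206, -0.2274, -0.14], "delta_rot": [0, 0, 0], "claw": 85},
  {"delta_pos": [0.0206, -0.2274, -0.17], "delta_rot": [0, 0, 0], "claw": 85},
  {"delta_pos": [0.0206, -0.2274, -0.2], "delta_rot": [0, 0, 0], "claw": 85},
  {"delta_pos": [0.0206, -0.2274, -0.22], "delta_rot": [0, 0, 0], "claw": 85},
  {"delta_pos": [0.0206, -0.2274, -0.23], "delta_rot": [0, 0, 0], "claw": 85},
  {"delta_pos": [0.0206, -0.2274, -0.2358], "delta_rot": [0, 0, 0], "claw": 85},
  {"delta_pos": [0.0206, -0.2274, -0.2358], "delta_rot": [0, 0, 0], "claw": 85},
])

```text
time: 3.7
eef_pos: [0.4603, -0.1109, 0.0237]
tcp_rot: [-0.705, -0.042, 0.706, -0.042]
contact_force: [-0.4, 0.3, 0.6]
opening: 0.995
```

play_rows([
  {"delta_pos": [0, 0, 0], "delta_rot": [0, 0, 0], "claw": 50},
  {"delta_pos": [0, 0, 0], "delta_rot": [0, 0, 0], "claw": 50},
  {"delta_pos": [0, 0, 0], "delta_rot": [0, 0, 0], "claw": 50},
  {"delta_pos": [0, 0, 0], "delta_rot": [0, 0, 0], "claw": 50},
  {"delta_pos": [0, 0, 0], "delta_rot": [0, 0, 0], "claw": 50},
  {"delta_pos": [0, 0, 0], "delta_rot": [0, 0, 0], "claw": 50},
], newtons=40)

```text
time: 4.2
eef_pos: [0.4617, -0.1115, 0.0254]
tcp_rot: [0.706, 0.042, -0.705, 0.043]
contact_force: [-0.8, 1.2, 6.3]
opening: 0.697
```

```bash
python3 - <<'E'
from h import *
s=ctrl.get_state(); print(s["eef_pos"],s["contact_force"],s["opening"]*85.4, s["wrist_torque"])
Rt=R.from_quat(s["tcp_rot"]).as_matrix(); print(Rt.round(4))
mv([.5007,.1265,.13],-83.0)
mv([.5007,.1265,.097+.0245],-83.0)
big,c=snap("w3")
E
```

```text
[ 0.46169763 -0.11149667  0.02540581] [-0.78577408  1.19597209  6.33445461] 59.5583837048279 [ 0.17538216  0.08586398 -0.0134991 ]
[[ 0.0015  0.1193 -0.9929]
 [-0.0014 -0.9929 -0.1193]
 [-1.      0.0015 -0.0013]]
dpos [0.039  0.238  0.1046] drot [0.0004 0.0005 0.0008] deg 0.2 q6 1.0
dpos [0.039  0.238  0.0961] drot [0.0004 0.0005 0.0008] deg 0.2 q6 1.0
```

View pics/w3_v.png

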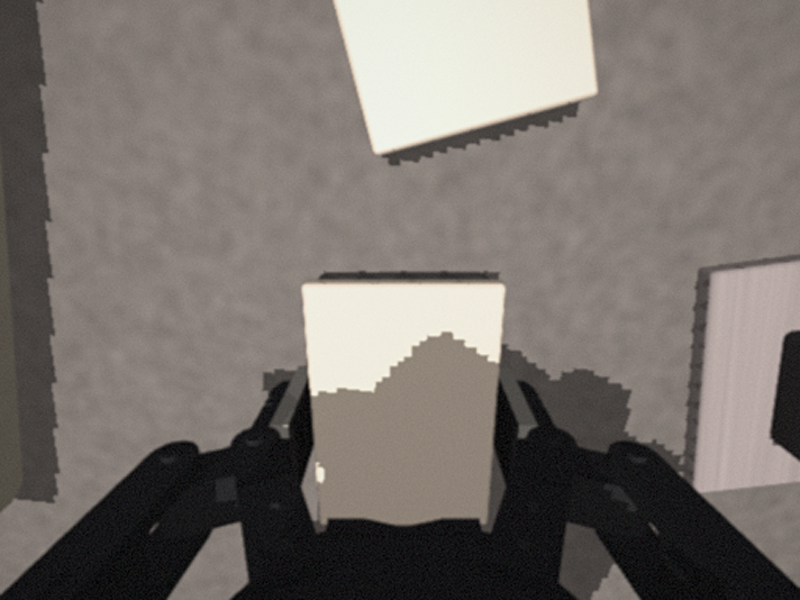

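Box B is in the jaws, with its lid's front edge at row 283. The fingers touched the bench while closing (6 N), so I'll reopen and regrip 4 mm higher. That way the tips stay above the box underside when I stack it.

play_rows([
  {"delta_pos": [0, 0, 0], "delta_rot": [0.0004, 0.0005, 0], "claw": 72},
  {"delta_pos": [0, 0, 0], "delta_rot": [0.0004, 0.0005, 0], "claw": 72},
  {"delta_pos": [0, 0, 0.004], "delta_rot": [0.0004, 0.0005, 0], "claw": 72},
  {"delta_pos": [0, 0, 0.004], "delta_rot": [0.0004, 0.0005, 0], "claw": 72},
  {"delta_pos": [0, 0, 0.004], "delta_rot": [0.0004, 0.0005, 0], "claw": 50},
  {"delta_pos": [0, 0, 0.004], "delta_rot": [0.0004, 0.0005, 0], "claw": 50},
  {"delta_pos": [0, 0, 0.004], "delta_rot": [0.0004, 0.0005, 0], "claw": 50},
  {"delta_pos": [0, 0, 0.004], "delta_rot": [0.0004, 0.0005, 0], "claw": 50},
  {"delta_pos": [0, 0, 0.004], "delta_rot": [0.0004, 0.0005, 0], "claw": 50},
], newtons=40)

```text
time: 5.0
eef_pos: [0.4619, -0.1116, 0.0297]
tcp_rot: [0.706, 0.042, -0.706, 0.042]
contact_force: [-0.3, 0.7, 4.9]
opening: 0.688
```

```bash
cat >> h.py <<'E'
def held(big,c,ztop,tcp,yaw,y0=.0,y1=1.,T=150,L=45):
    """front lid edge of box in jaws -> offset of box centre along tool fore direction (yaw+90), and edge yaw"""
    s=ctrl.get_state(); g=big.min(2)
    pts=[]
    # find white->dark transition upward along columns around centre
    for u in range(int(c["cx"])-200,int(c["cx"])+201,8):
        col=g[:,u]; v=int(1000)
        vs=[v for v in range(1000,1350) if col[v]>T]
        if vs: pts.append((u,vs[0]))
    return np.array(pts)
E
python3 - <<'E'
from h import *
s=ctrl.get_state(); print(s["eef_pos"],s["contact_force"],s["opening"]*85.4)
big,c=snap("w4",view=False)
g=big.min(2); pts=[]
for u in range(850,1200,10):
    v=np.argmax(g[1080:1300,u]>150)+1080; pts.append((u,v))
w=to_world(c,pts,.022); e=np.array([np.cos(np.radians(7)),np.sin(np.radians(7))])
d=(w-s["eef_pos"][:2])@e*1000; print(np.round(d,1)); print("centre offset mm",np.median(d)-45, "v",np.median(np.array(pts)[:,1])/4/.64)
mv([.5007,.1265,.13],-83.0)
E
```

```text
[ 0.46190905 -0.11158338  0.02973008] [-0.3283119   0.68902898  4.90909485] 58.795121386895
[-5.6 -5.6 -5.6 -5.6 -5.6 -5.6 -5.6 -5.6 -5.6 -5.6 -5.6 -5.6 -5.6 -5.6
 -5.7 -5.7 -5.7 -5.7 -5.7 -5.7 -5.7 -5.7 -5.7 -5.7 -5.7 -5.7 -5.7 -5.7
 -5.7 -5.7 -5.7 -5.7 -5.7 -5.7 -5.7]
centre offset mm -50.65960950881622 v 421.875
dpos [0.0388 0.2381 0.1003] drot [0.0001 0.     0.0008] deg 0.1 q6 1.0
```

```bash
cat >> h.py <<'E'
def front(name,ztop,yaw,L=90,u0=850,u1=1200,v0=600,v1=1000,T=150):
    s=ctrl.get_state(); big,c=snap(name,view=False); g=big.min(2)
    pts=[(u,np.argmax(g[v0:v1,u]>T)+v0) for u in range(u0,u1,10)]
    w=to_world(c,pts,ztop); a=np.radians(yaw+90); e=np.array([np.cos(a),np.sin(a)]); d=(w-s["eef_pos"][:2])@e*1000
    print("front edge fwd of TCP",np.round(np.percentile(d,[5,50,95]),1),"centre off",round(np.median(d)-L/2,1),"v",np.median(np.array(pts)[:,1])/2.56)
E
python3 -c "
from h import *
front('w5',.022,-83)"
```

```text
front edge fwd of TCP [44.1 44.3 44.3] centre off -0.7 v 279.296875
```

play_rows([
  {"delta_pos": [0, 0, 0.02], "delta_rot": [0, 0, 0], "claw": 50},
  {"delta_pos": [0, 0, 0.055], "delta_rot": [0, 0, 0], "claw": 50},
  {"delta_pos": [0, 0, 0.09], "delta_rot": [0, 0, 0], "claw": 50},
  {"delta_pos": [0.002, 0.01, 0.12], "delta_rot": [0, 0, 0], "claw": 50},
  {"delta_pos": [0.006, 0.035, 0.13], "delta_rot": [0, 0, 0], "claw": 50},
  {"delta_pos": [0.011, 0.065, 0.13], "delta_rot": [0, 0, 0], "claw": 50},
  {"delta_pos": [0.017, 0.1, 0.13], "delta_rot": [0, 0, 0.0008], "claw": 50},
  {"delta_pos": [0.023, 0.135, 0.13], "delta_rot": [0, 0, 0.0008], "claw": 50},
  {"delta_pos": [0.029, 0.17, 0.13], "delta_rot": [0, 0, 0.0008], "claw": 50},
  {"delta_pos": [0.034, 0.205, 0.13], "delta_rot": [0, 0, 0.0008], "claw": 50},
  {"delta_pos": [0.038, 0.228, 0.13], "delta_rot": [0, 0, 0.0008], "claw": 50},
  {"delta_pos": [0.0395, 0.2382, 0.13], "delta_rot": [0, 0, 0.0008], "claw": 50},
  {"delta_pos": [0.0395, 0.2382, 0.12], "delta_rot": [0, 0, 0.0008], "claw": 50},
  {"delta_pos": [0.0395, 0.2382, 0.108], "delta_rot": [0, 0, 0.0008], "claw": 50},
  {"delta_pos": [0.0395, 0.2382, 0.108], "delta_rot": [0, 0, 0.0008], "claw": 50},
  {"delta_pos": [0.0395, 0.2382, 0.108], "delta_rot": [0, 0, 0.0008], "claw": 50},
])

```text
time: 6.43
eef_pos: [0.5, 0.1253, 0.1355]
tcp_rot: [-0.704, -0.042, 0.707, -0.043]
contact_force: [-0.1, 0.7, -1.5]
opening: 0.693
```

```bash
python3 - <<'E'
from h import *
s=ctrl.get_state(); print(s["eef_pos"],s["contact_force"],s["opening"]*85.4)
mv([.5014,.1266,.1267],-83.0)
front('w6',s["eef_pos"][2]-.0297+.022,-83)
snap('w6v')
E
```

```text
[0.49997052 0.12526479 0.13551426] [-0.12350451  0.7078563  -1.46412678] 59.197678319659744
dpos [ 0.0014  0.0013 -0.0088] drot [ 0.0002 -0.0014  0.0006] deg 0.3 q6 1.5
front edge fwd of TCP [52.9 53.  53. ] centre off 8.0 v 250.78125
```

View pics/w6v_v.png

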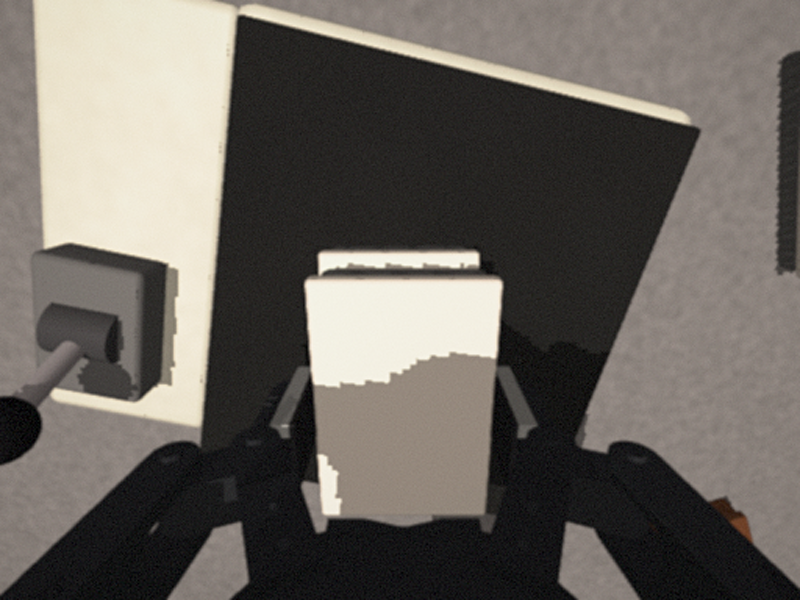

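Held box's front edge is at row 279 and the base box's front edge is visible beyond it at row 251. I can compare the two in this one picture.

```bash
cat > rel.py <<'E'
from h import *
def rel(name,zt_held,zt_base,rb,rh,yaw=-83.,snapit=True,u=(700,1350)):
    """compare front edge/sides of base (rows rb in 800x600) and held (rows rh)"""
    s=ctrl.get_state(); big,c=snap(name,view=False); g=big.min(2)
    a=np.radians(yaw+90); e=np.array([np.cos(a),np.sin(a)]); l=np.array([-e[1],e[0]])
    out=[]
    for (r0,r1),z in((rb,zt_base),(rh,zt_held)):
        mids=[]
        for v in range(int(r0*2.56),int(r1*2.56)):
            x=np.where(g[v,u[0]:u[1]]>150)[0]
            if len(x)>200: mids.append(to_world(c,[(x[0]+u[0],v),(x[-1]+u[0],v)],z))
        m=np.array(mids); L=((m[:,0]-s["eef_pos"][:2])@l); Rr=((m[:,1]-s["eef_pos"][:2])@l)
        out.append((np.median(L)*1000,np.median(Rr)*1000))
    print("left/right lateral rel TCP mm (base, held)",np.round(out,2),"mid diff held-base",round(np.mean(out[1])-np.mean(out[0]),2))
    return big,c
E
python3 - <<'E'
from rel import *
s=ctrl.get_state(); zt=s["eef_pos"][2]-.0297+.022
big,c=rel("w7",zt,.097,(254,263),(285,330))
g=big.min(2)
e=np.array([np.cos(np.radians(7)),np.sin(np.radians(7))])
def edge(v0,v1,z):
    p=[(u,np.argmax(g[v0:v1,u]>150)+v0) for u in range(850,1190,10)]
    w=to_world(c,p,z)-s["eef_pos"][:2]; f=w@e*1000; l=w@np.array([-e[1],e[0]])*1000
    print(round(np.median(f),2),"slope deg",round(np.degrees(np.polyfit(l,f,1)[0]),2))
edge(620,670,.097); edge(701,760,zt)
E
```

```text
left/right lateral rel TCP mm (base, held) [[ 31.3  -28.06]
 [ 29.42 -29.72]] mid diff held-base -1.77
44.69 slope deg 0.05
44.28 slope deg 0.25
```

play_rows([
  {"delta_pos": [0.0002, 0.0018, -0.002], "delta_rot": [0.0002, -0.0014, 0.0006], "claw": 50},
  {"delta_pos": [0.0002, 0.0018, -0.003], "delta_rot": [0.0002, -0.0014, 0.0006], "claw": 50},
  {"delta_pos": [0.0002, 0.0018, -0.004], "delta_rot": [0.0002, -0.0014, 0.0006], "claw": 50},
  {"delta_pos": [0.0002, 0.0018, -0.004], "delta_rot": [0.0002, -0.0014, 0.0006], "claw": 50},
])

```text
time: 6.92
eef_pos: [0.5017, 0.1273, 0.1337]
tcp_rot: [0.707, 0.043, -0.704, 0.043]
contact_force: [-0.8, -0.0, -1.6]
opening: 0.689
```

```bash
cat >> rel.py <<'E'
def edges(name,zt_held,zt_base,rb,rh,sb,sh,yaw=-83.):
    s=ctrl.get_state(); big,c=rel(name,zt_held,zt_base,sb,sh,yaw); g=big.min(2)
    a=np.radians(yaw+90); e=np.array([np.cos(a),np.sin(a)]); f=[]
    for (r0,r1),z in((rb,zt_base),(rh,zt_held)):
        v0,v1=int(r0*2.56),int(r1*2.56)
        p=[(u,np.argmax(g[v0:v1,u]>150)+v0) for u in range(880,1180,10)]
        w=to_world(c,p,z)-s["eef_pos"][:2]; f.append(np.median(w@e)*1000); print("rows",np.median([q[1] for q in p])/2.56)
    print("fwd edges base,held",np.round(f,2),"eef",s["eef_pos"].round(4),"F",s["contact_force"].round(1)); mv([.5002,.1271,s["eef_pos"][2]],yaw)
E
python3 - <<'E'
from rel import *
s=ctrl.get_state(); zt=s["eef_pos"][2]-.0297+.022
edges("w8",zt,.097,(240,264),(272,300),(256,263),(285,330))
E
```

```text
left/right lateral rel TCP mm (base, held) [[ 29.29 -29.55]
 [ 29.56 -29.71]] mid diff held-base 0.06
rows 257.8125
rows 279.296875
fwd edges base,held [44.07 44.26] eef [0.5017 0.1273 0.1337] F [-0.8 -0.  -1.6]
dpos [-0.0016 -0.0003 -0.0001] drot [-0.0001  0.0015 -0.0001] deg 0.3 q6 1.5
```

play_rows([
  {"delta_pos": [0, -0.0001, -0.002], "delta_rot": [0, 0.0007, 0], "claw": 50},
  {"delta_pos": [0, -0.0001, -0.004], "delta_rot": [0, 0.0007, 0], "claw": 50},
  {"delta_pos": [0, -0.0001, -0.0055], "delta_rot": [0, 0.0007, 0], "claw": 50},
  {"delta_pos": [0, -0.0001, -0.0055], "delta_rot": [0, 0.0007, 0], "claw": 50},
  {"delta_pos": [0, -0.0001, -0.0055], "delta_rot": [0, 0.0007, 0], "claw": 50},
])

```text
time: 7.38
eef_pos: [0.5016, 0.1273, 0.128]
tcp_rot: [0.706, 0.043, -0.705, 0.043]
contact_force: [0.8, 0.6, -0.7]
opening: 0.69
```

```bash
python3 - <<'E'
from rel import *
s=ctrl.get_state(); zt=s["eef_pos"][2]-.0297+.022
edges("w9",zt,.097,(250,272),(274,300),(265,272),(285,330))
snap("w9v")
E
```

```text
left/right lateral rel TCP mm (base, held) [[ 29.43 -29.78]
 [ 29.54 -29.67]] mid diff held-base 0.11
rows 260.9375
rows 279.296875
fwd edges base,held [44.21 44.26] eef [0.5016 0.1273 0.128 ] F [ 0.8  0.6 -0.7]
dpos [-0.0015 -0.0002 -0.0002] drot [-0.0001  0.0007 -0.0001] deg 0.1 q6 1.5
```

play_rows([
  {"delta_pos": [0, 0, -0.0007], "delta_rot": [0, 0, 0], "claw": 50},
  {"delta_pos": [0, 0, -0.0013], "delta_rot": [0, 0, 0], "claw": 50},
  {"delta_pos": [0, 0, -0.0017], "delta_rot": [0, 0, 0], "claw": 50},
  {"delta_pos": [0, 0, -0.0017], "delta_rot": [0, 0, 0], "claw": 50},
])

```text
time: 7.82
eef_pos: [0.5019, 0.1273, 0.1268]
tcp_rot: [0.707, 0.043, -0.705, 0.043]
contact_force: [-0.2, -0.5, 0.0]
opening: 0.689
```

play_rows([
  {"delta_pos": [0, 0, -0.0005], "delta_rot": [0, 0, 0], "claw": 50},
  {"delta_pos": [0, 0, -0.0005], "delta_rot": [0, 0, 0], "claw": 50},
  {"delta_pos": [0, 0, -0.0005], "delta_rot": [0, 0, 0], "claw": 64},
  {"delta_pos": [0, 0, -0.0005], "delta_rot": [0, 0, 0], "claw": 68},
  {"delta_pos": [0, 0, -0.0005], "delta_rot": [0, 0, 0], "claw": 72},
  {"delta_pos": [0, 0, -0.0005], "delta_rot": [0, 0, 0], "claw": 76},
  {"delta_pos": [0, 0, -0.0005], "delta_rot": [0, 0, 0], "claw": 76},
  {"delta_pos": [0, 0, 0.02], "delta_rot": [0, 0, 0], "claw": 80},
  {"delta_pos": [0, 0, 0.05], "delta_rot": [0, 0, 0], "claw": 85},
  {"delta_pos": [-0.03, 0, 0.08], "delta_rot": [0, 0, 0], "claw": 85},
  {"delta_pos": [-0.055, -0.006, 0.12], "delta_rot": [0, 0, 0], "claw": 85},
  {"delta_pos": [-0.055, -0.006, 0.13], "delta_rot": [0, 0, 0], "claw": 85},
  {"delta_pos": [-0.055, -0.006, 0.13], "delta_rot": [0, 0, 0], "claw": 85},
])

```text
time: 8.9
eef_pos: [0.4482, 0.1215, 0.262]
tcp_rot: [0.71, 0.043, -0.701, 0.043]
contact_force: [1.3, 0.3, 0.3]
opening: 0.997
```

```bash
python3 - <<'E'
from h import *
big,c=snap("w10")
for p,a,r in blobs(big,c,.119,(big.min(2)>150),3000): print(p/2.56,a,r)
print(ctrl.get_state()["eef_pos"])
big,c=snap("t10","top",view=False)
for p,a,r in blobs(big,c,.119,(big.min(2)>150),3000): print(p/2.56,a,r)
E
```

```text
[235.15625  108.984375] 163075 [521.6 232.8 159.6  68.8  -5.6]
[491.015625  25.      ] 4972 [598.4  93.7 109.    2.1  84.4]
[721.484375  82.8125  ] 90015 [584.8 -37.4  87.8  44.1  21.2]
[404.296875 197.65625 ] 102702 [501.3 127.5  89.7  60.1   7. ]
[792.96875  276.171875] 7561 [ 489.8 -114.9   62.7   11.1   22.5]
[0.44779708 0.12138503 0.25937497]
[540.625    273.828125] 8717 [ 608.  -246.2   83.2   55.9  -15.7]
[455.859375 287.890625] 12161 [585.9 -90.9 111.9  56.7  21. ]
[264.0625   316.015625] 17209 [514.8 246.6 202.1  86.1  -5.5]
[144.140625 334.375   ] 4168 [517.1 468.   50.7  49.8  88.4]
[530.859375 350.390625] 5061 [ 468.7 -222.2   78.2   49.8   14.8]
[608.203125 347.265625] 5145 [ 470.1 -356.9   61.    42.6   -8.7]
```

View pics/w10_v.png

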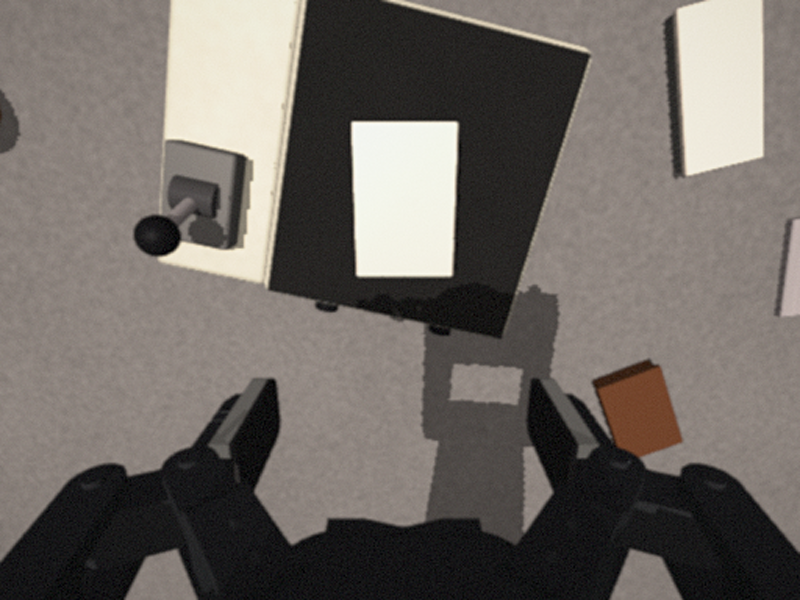

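Two boxes are stacked at (501.3, 127.5) mm, 7.0°, seen as one aligned top at (404,198). I now go to look at A from close by.

```bash
python3 -c "
from h import *
mv([.555,-.247,.2],-105.8)"
```

```text
dpos [ 0.1079 -0.3683 -0.0572] drot [ 0.0002  0.0015 -0.1267] deg 22.8 q6 1.49
```

play_rows([
  {"delta_pos": [0.108, -0.368, -0.057], "delta_rot": [0, 0.001, -0.1267], "claw": 85},
  {"delta_pos": [0.108, -0.368, -0.057], "delta_rot": [0, 0.001, -0.1267], "claw": 85},
  {"delta_pos": [0.108, -0.368, -0.057], "delta_rot": [0, 0.001, -0.1267], "claw": 85},
  {"delta_pos": [0.108, -0.368, -0.057], "delta_rot": [0, 0.001, -0.1267], "claw": 85},
  {"delta_pos": [0.108, -0.368, -0.057], "delta_rot": [0, 0.001, -0.1267], "claw": 85},
  {"delta_pos": [0.108, -0.368, -0.057], "delta_rot": [0, 0.001, -0.1267], "claw": 85},
  {"delta_pos": [0.108, -0.368, -0.057], "delta_rot": [0, 0.001, -0.1267], "claw": 85},
  {"delta_pos": [0.108, -0.368, -0.057], "delta_rot": [0, 0.001, -0.1267], "claw": 85},
  {"delta_pos": [0.108, -0.368, -0.057], "delta_rot": [0, 0.001, -0.1267], "claw": 85},
  {"delta_pos": [0.108, -0.368, -0.057], "delta_rot": [0, 0.001, -0.1267], "claw": 85},
  {"delta_pos": [0.108, -0.368, -0.057], "delta_rot": [0, 0.001, -0.1267], "claw": 85},
  {"delta_pos": [0.108, -0.368, -0.057], "delta_rot": [0, 0.001, -0.1267], "claw": 85},
  {"delta_pos": [0.108, -0.368, -0.057], "delta_rot": [0, 0.001, -0.1267], "claw": 85},
])

```text
time: 10.08
eef_pos: [0.5546, -0.2452, 0.1987]
tcp_rot: [-0.7, 0.096, 0.701, 0.097]
contact_force: [0.6, -0.2, -0.2]
opening: 0.994
```

```bash
python3 - <<'E'
from h import *
big,c=snap("w11")
for p,a,r in blobs(big,c,.022,(big.min(2)>150),3000): print(p/2.56,a,r)
for p,a,r in blobs(big,c,.008,(big.min(2)>125),3000): print("z8",p/2.56,a,r)
mv([.630,-.2688,.029],-105.8)
E
```

```text
[406.25    147.65625] 90576 [ 630.5 -268.2   90.    60.4  -15.9]
[178.515625 251.953125] 96689 [ 606.3 -100.   120.4   60.6   21.3]
[630.078125 312.890625] 25948 [ 481.5 -388.2   66.7   46.2   -8.5]
[401.5625   340.234375] 16520 [ 496.5 -238.7   65.    46.6   15.1]
[ 35.15625 393.75   ] 9419 [531.3  56.9 144.3   9.7  -6. ]
z8 [405.078125 148.046875] 94847 [ 632.5 -260.5   96.    81.4  -15.7]
z8 [484.765625 155.078125] 19620 [ 610.7 -318.9   78.3   42.2  -21.2]
z8 [209.765625 180.859375] 11573 [ 647.6 -133.4   85.3   26.5   10.2]
z8 [212.5     278.90625] 181690 [ 565.9 -102.2  227.5  189.7  -27.2]
z8 [419.921875 251.953125] 4520 [ 561.3 -259.5   32.6   29.1   11. ]
z8 [629.6875 314.0625] 29026 [ 469.  -395.6   83.    50.2   -5.5]
z8 [364.84375  295.703125] 4709 [ 542.  -209.5   40.4   29.1   14.8]
z8 [128.515625 318.359375] 3328 [569.2 -33.2  41.7  24.7 -57.6]
z8 [392.578125 342.578125] 22978 [ 498.2 -211.1   76.9   69.3  -28.1]
z8 [ 36.71875  394.921875] 13599 [527.9  71.2 155.2  13.7  -5.9]
z8 [503.125    358.984375] 4930 [ 461.1 -300.    60.4   21.5   56.2]
z8 [633.984375 382.8125  ] 3498 [ 414.6 -395.9   44.5   24.1   28.2]
z8 [612.109375 411.328125] 6295 [ 391.3 -380.2   90.1   33.3   21.3]
z8 [341.40625  419.140625] 7620 [ 447.  -166.4   66.6   57.2  -32.4]
z8 [685.15625  419.921875] 3917 [ 367.  -433.3   46.8   25.6   51.5]
z8 [371.484375 457.421875] 8365 [ 398.5 -172.7   86.5   48.5   75.9]
z8 [296.875    466.015625] 6773 [ 408.8 -111.8   52.5   45.5  -51. ]
z8 [531.25   501.5625] 4880 [ 309.8 -296.4   83.1   23.   -21.4]
z8 [376.953125 494.53125 ] 4765 [ 360.2 -164.3   58.6   31.9  -11.6]
dpos [ 0.0752 -0.0238 -0.1703] drot [-0.0002 -0.     -0.0005] deg 0.1 q6 1.26
```

```bash
python3 - <<'E'
from h import *
c=ctrl.calibration("top"); print("bottle cap",to_world(c,[(613*.64,241*.64)],.13), "beaker", to_world(c,[(387*.64,196*.64)],.085))
E
```

```text
bottle cap [[ 0.66103175 -0.38028556]] beaker [[0.77437066 0.0270076 ]]
```

play_rows([
  {"delta_pos": [0.03, -0.009, -0.03], "delta_rot": [0, 0, -0.0005], "claw": 85},
  {"delta_pos": [0.06, -0.018, -0.055], "delta_rot": [0, 0, -0.0005], "claw": 85},
  {"delta_pos": [0.0757, -0.0232, -0.085], "delta_rot": [0, 0, -0.0005], "claw": 85},
  {"delta_pos": [0.0757, -0.0232, -0.12], "delta_rot": [0, 0, -0.0005], "claw": 85},
  {"delta_pos": [0.0757, -0.0232, -0.145], "delta_rot": [0, 0, -0.0005], "claw": 85},
  {"delta_pos": [0.0757, -0.0232, -0.16], "delta_rot": [0, 0, -0.0005], "claw": 85},
  {"delta_pos": [0.0757, -0.0232, -0.17], "delta_rot": [0, 0, -0.0005], "claw": 85},
  {"delta_pos": [0.0757, -0.0232, -0.17], "delta_rot": [0, 0, -0.0005], "claw": 80},
  {"delta_pos": [0.0757, -0.0232, -0.17], "delta_rot": [0, 0, -0.0005], "claw": 70},
  {"delta_pos": [0.0757, -0.0232, -0.17], "delta_rot": [0, 0, -0.0005], "claw": 50},
  {"delta_pos": [0.0757, -0.0232, -0.17], "delta_rot": [0, 0, -0.0005], "claw": 50},
  {"delta_pos": [0.0757, -0.0232, -0.17], "delta_rot": [0, 0, -0.0005], "claw": 50},
  {"delta_pos": [0.0757, -0.0232, -0.17], "delta_rot": [0, 0, -0.0005], "claw": 50},
  {"delta_pos": [0.0757, -0.0232, -0.17], "delta_rot": [0, 0, -0.0005], "claw": 50},
], newtons=40)

```text
time: 11.3
eef_pos: [0.6321, -0.2691, 0.0324]
tcp_rot: [0.702, -0.098, -0.699, -0.097]
contact_force: [0.6, -0.1, 6.8]
opening: 0.685
```

```bash
python3 - <<'E'
from h import *
s=ctrl.get_state(); print(s["eef_pos"],s["contact_force"],s["opening"]*85.4)
front('w12',.022,-105.8)
mv([.5014,.1273,.17],-83.0)
E
```

```text
[ 0.6320664  -0.26910809  0.0323605 ] [ 0.62262886 -0.06017583  6.76356669] 58.47354081469428
front edge fwd of TCP [54.3 57.4 57.4] centre off 12.4 v 234.375
dpos [-0.1307  0.3964  0.1376] drot [0.0003 0.0013 0.1267] deg 22.8 q6 1.3
```

```bash
python3 - <<'E'
from h import *
front('w13',.022,-105.8,v0=500)
im=cv2.imread('pics/w12.png').min(2); print(im[120:200:2,256])
E
```

```text
front edge fwd of TCP [67.7 68.8 68.8] centre off 23.8 v 195.3125
[153 158 151 152 155 147 148 148 146 147 143 148 148 150 155 158 155 160
 159 157 158 152 155 152 160 117  68  57  96 177 243 248 249 249 248 248
 249 248 249 248]
```

```bash
python3 - <<'E'
from h import *
front('w14',.022,-105.8,T=200)
E
```

```text
front edge fwd of TCP [43.4 43.4 43.5] centre off -1.6 v 279.6875
```

play_rows([
  {"delta_pos": [0, 0, 0.02], "delta_rot": [0, 0.001, 0], "claw": 50},
  {"delta_pos": [0, 0, 0.055], "delta_rot": [0, 0.001, 0], "claw": 50},
  {"delta_pos": [-0.004, 0.012, 0.09], "delta_rot": [0, 0.001, 0.006], "claw": 50},
  {"delta_pos": [-0.011, 0.034, 0.12], "delta_rot": [0, 0.001, 0.015], "claw": 50},
  {"delta_pos": [-0.021, 0.064, 0.14], "delta_rot": [0, 0.001, 0.025], "claw": 50},
  {"delta_pos": [-0.032, 0.098, 0.155], "delta_rot": [0, 0.001, 0.035], "claw": 50},
  {"delta_pos": [-0.043, 0.132, 0.158], "delta_rot": [0, 0.001, 0.045], "claw": 50},
  {"delta_pos": [-0.054, 0.166, 0.158], "delta_rot": [0, 0.001, 0.055], "claw": 50},
  {"delta_pos": [-0.065, 0.2, 0.158], "delta_rot": [0, 0.001, 0.067], "claw": 50},
  {"delta_pos": [-0.076, 0.234, 0.158], "delta_rot": [0, 0.001, 0.08], "claw": 50},
  {"delta_pos": [-0.088, 0.268, 0.158], "delta_rot": [0, 0.001, 0.092], "claw": 50},
  {"delta_pos": [-0.099, 0.302, 0.158], "delta_rot": [0, 0.001, 0.104], "claw": 50},
  {"delta_pos": [-0.11, 0.336, 0.158], "delta_rot": [0, 0.001, 0.115], "claw": 50},
  {"delta_pos": [-0.12, 0.368, 0.158], "delta_rot": [0, 0.001, 0.123], "claw": 50},
  {"delta_pos": [-0.127, 0.388, 0.158], "delta_rot": [0, 0.001, 0.1267], "claw": 50},
  {"delta_pos": [-0.1295, 0.3967, 0.155], "delta_rot": [0, 0.001, 0.1267], "claw": 50},
  {"delta_pos": [-0.1295, 0.3967, 0.14], "delta_rot": [0, 0.001, 0.1267], "claw": 50},
  {"delta_pos": [-0.1295, 0.3967, 0.1285], "delta_rot": [0, 0.001, 0.1267], "claw": 50},
  {"delta_pos": [-0.1295, 0.3967, 0.1285], "delta_rot": [0, 0.001, 0.1267], "claw": 50},
  {"delta_pos": [-0.1295, 0.3967, 0.1285], "delta_rot": [0, 0.001, 0.1267], "claw": 50},
])

```text
time: 13.12
eef_pos: [0.502, 0.1268, 0.1596]
tcp_rot: [-0.705, -0.042, 0.706, -0.043]
contact_force: [0.5, -0.4, -0.8]
opening: 0.687
```

```bash
python3 - <<'E'
from rel import *
s=ctrl.get_state(); print(s["eef_pos"],s["contact_force"],s["opening"]*85.4)
zt=s["eef_pos"][2]-.0324+.022
edges("w15",zt,.119,(235,266),(272,300),(258,265),(285,330))
snap("w15v")
E
```

```text
[0.50198872 0.12680443 0.15960423] [ 0.54453145 -0.37013767 -0.75160755] 58.66229882939457
left/right lateral rel TCP mm (base, held) [[ 30.24 -29.24]
 [ 29.43 -29.67]] mid diff held-base -0.62
rows 243.359375
rows 278.90625
fwd edges base,held [48.41 43.61] eef [0.502  0.1268 0.1596] F [ 0.5 -0.4 -0.8]
dpos [-0.0025  0.0003 -0.0009] drot [0.0003 0.0001 0.0004] deg 0.1 q6 1.5
```

View pics/w15v_v.png

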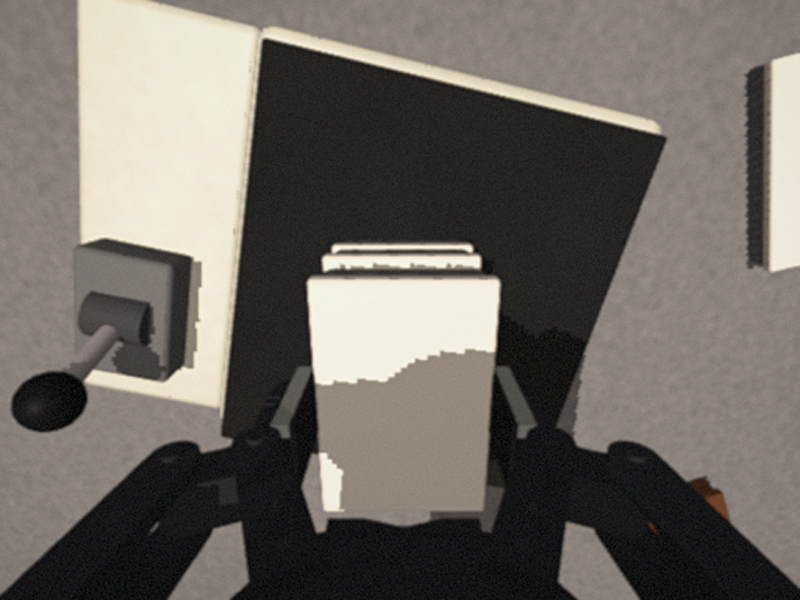

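The picture shows three stepped lids: the base at row 243, B at about 253 and held A at 279. I re-measure with the right row window for B.

```bash
python3 - <<'E'
from rel import *
s=ctrl.get_state(); zt=s["eef_pos"][2]-.0324+.022
edges("w16",zt,.119,(248.5,264),(272,300),(257,262),(285,330))
edges("w17",zt,.097,(238,247),(272,300),(244.5,247),(285,330))
E
```

```text
left/right lateral rel TCP mm (base, held) [[ 30.05 -28.83]
 [ 29.47 -29.68]] mid diff held-base -0.72
rows 248.4375
rows 278.90625
fwd edges base,held [46.28 43.61] eef [0.5031 0.1269 0.1611] F [ 0.2  0.8 -0.5]
dpos [-0.0031  0.0001 -0.0004] drot [0.0002 0.0007 0.0004] deg 0.2 q6 1.5
left/right lateral rel TCP mm (base, held) [[ 28.95 -28.21]
 [ 29.53 -29.78]] mid diff held-base -0.49
rows 246.09375
rows 278.90625
fwd edges base,held [42.5  43.49] eef [0.5033 0.127  0.1615] F [0.3 0.4 0. ]
dpos [-0.0031  0.0001 -0.0001] drot [0.0002 0.0008 0.0004] deg 0.2 q6 1.5
```

```bash
cat >> rel.py <<'E'
def prof(name,zs,yaw=-83.,u=1030,v0=580,v1=740,T=150):
    """list dark->bright transitions going down in the column band; world fwd dist for each z in zs order"""
    s=ctrl.get_state(); big,c=snap(name,view=False); g=big.min(2)
    a=np.radians(yaw+90); e=np.array([np.cos(a),np.sin(a)])
    for uu in (u-100,u,u+100):
        col=np.median(g[v0:v1,uu-8:uu+9],axis=1)>T
        tr=[i+v0+1 for i in range(len(col)-1) if col[i+1] and not col[i]]
        print(uu,[(round(v/2.56,1),round(float(((to_world(c,[(uu,v)],z)[0]-s["eef_pos"][:2])@e)*1000),2)) for v,z in zip(tr,zs)],len(tr))
    print("eef",s["eef_pos"].round(4),"tilt",(R.from_quat(s["tcp_rot"]).as_matrix()[:2,0]).round(4))
E
python3 - <<'E'
from rel import *
z=ctrl.get_state()["eef_pos"][2]; prof("w18",[.097,.119,z-.0104])
z=ctrl.get_state()["eef_pos"][2]; prof("w19",[.097,.119,z-.0104])
E
```

```text
930 [(246.1, 42.51), (257.0, 42.92), (278.5, 43.73)] 3
1030 [(246.1, 42.49), (256.6, 43.05), (278.9, 43.6)] 3
1130 [(246.1, 42.48), (256.6, 43.04), (278.9, 43.59)] 3
eef [0.5033 0.127  0.1616] tilt [ 0.0024 -0.0006]
930 [(246.1, 42.5), (257.0, 42.91), (278.9, 43.6)] 3
1030 [(246.1, 42.49), (256.6, 43.05), (278.9, 43.59)] 3
1130 [(245.7, 42.65), (256.6, 43.03), (278.9, 43.58)] 3
eef [0.5032 0.1272 0.1616] tilt [ 0.0025 -0.0006]
```

play_rows([
  {"delta_pos": [-0.0008, 0.0005, -0.002], "delta_rot": [0.0002, 0.0007, 0.0004], "claw": 50},
  {"delta_pos": [-0.0008, 0.0005, -0.005], "delta_rot": [0.0002, 0.0007, 0.0004], "claw": 50},
  {"delta_pos": [-0.0008, 0.0005, -0.007], "delta_rot": [0.0002, 0.0007, 0.0004], "claw": 50},
  {"delta_pos": [-0.0008, 0.0005, -0.008], "delta_rot": [0.0002, 0.0007, 0.0004], "claw": 50},
  {"delta_pos": [-0.0008, 0.0005, -0.008], "delta_rot": [0.0002, 0.0007, 0.0004], "claw": 50},
  {"delta_pos": [-0.0008, 0.0005, -0.008], "delta_rot": [0.0002, 0.0007, 0.0004], "claw": 50},
])

```text
time: 13.92
eef_pos: [0.5022, 0.1278, 0.1533]
tcp_rot: [-0.706, -0.043, 0.706, -0.043]
contact_force: [-0.6, 0.2, -1.3]
opening: 0.687
```

```bash
python3 - <<'E'
from rel import *
z=ctrl.get_state()["eef_pos"][2]; prof("w20",[.119,z-.0104],v0=650); prof("w21",[.097,.119,z-.0104])
rel("w22",z-.0104,.119,(266,272),(285,330)); print(ctrl.get_state()["contact_force"])
E
```

```text
930 [(259.0, 44.07), (278.9, 43.62)] 2
1030 [(259.0, 44.09), (278.9, 43.63)] 2
1130 [(259.0, 44.1), (278.9, 43.64)] 2
eef [0.5022 0.1278 0.1533] tilt [-0.0003  0.    ]
930 [(247.7, 43.44), (259.4, 43.9), (278.5, 43.69)] 3
1030 [(247.7, 43.45), (259.4, 43.91), (278.9, 43.58)] 3
1130 [(247.7, 43.47), (259.4, 43.92), (278.9, 43.59)] 3
eef [0.5023 0.1278 0.1535] tilt [0. 0.]
left/right lateral rel TCP mm (base, held) [[ 29.33 -29.79]
 [ 29.59 -29.66]] mid diff held-base 0.19
[ 0.05433409 -0.08947727 -1.60683627]
```

play_rows([
  {"delta_pos": [0, -0.0001, -0.001], "delta_rot": [0, 0, 0], "claw": 50},
  {"delta_pos": [0, -0.0001, -0.0018], "delta_rot": [0, 0, 0], "claw": 50},
  {"delta_pos": [0, -0.0001, -0.0023], "delta_rot": [0, 0, 0], "claw": 50},
  {"delta_pos": [0, -0.0001, -0.0023], "delta_rot": [0, 0, 0], "claw": 50},
  {"delta_pos": [0, -0.0001, -0.0023], "delta_rot": [0, 0, 0], "claw": 50},
])

```text
time: 14.48
eef_pos: [0.5025, 0.1277, 0.1514]
tcp_rot: [0.706, 0.043, -0.706, 0.043]
contact_force: [0.1, 0.6, -0.5]
opening: 0.686
```

play_rows([
  {"delta_pos": [0, 0, -0.0006], "delta_rot": [0, 0, 0], "claw": 50},
  {"delta_pos": [0, 0, -0.0006], "delta_rot": [0, 0, 0], "claw": 50},
  {"delta_pos": [0, 0, -0.0006], "delta_rot": [0, 0, 0], "claw": 64},
  {"delta_pos": [0, 0, -0.0006], "delta_rot": [0, 0, 0], "claw": 68},
  {"delta_pos": [0, 0, -0.0006], "delta_rot": [0, 0, 0], "claw": 72},
  {"delta_pos": [0, 0, -0.0006], "delta_rot": [0, 0, 0], "claw": 76},
  {"delta_pos": [0, 0, -0.0006], "delta_rot": [0, 0, 0], "claw": 76},
  {"delta_pos": [0, 0, 0.02], "delta_rot": [0, 0, 0], "claw": 80},
  {"delta_pos": [0, 0, 0.05], "delta_rot": [0, 0, 0], "claw": 85},
  {"delta_pos": [-0.03, 0, 0.08], "delta_rot": [0, 0, 0], "claw": 85},
  {"delta_pos": [-0.055, -0.006, 0.11], "delta_rot": [0, 0, 0], "claw": 85},
  {"delta_pos": [-0.055, -0.006, 0.11], "delta_rot": [0, 0, 0], "claw": 85},
  {"delta_pos": [-0.055, -0.006, 0.11], "delta_rot": [0, 0, 0], "claw": 85},
  {"delta_pos": [-0.055, -0.006, 0.11], "delta_rot": [0, 0, 0], "claw": 85},
])

```text
time: 15.65
eef_pos: [0.4474, 0.1217, 0.2612]
tcp_rot: [0.706, 0.043, -0.705, 0.043]
contact_force: [0.1, 0.0, -0.2]
opening: 0.997
```

```bash
python3 - <<'E'
from h import *
big,c=snap("w23",view=False)
for p,a,r in blobs(big,c,.141,(big.min(2)>150),30000): print(p/2.56,a,r)
mv([.423,-.261,.22],-75.2)
E
```

```text
[233.984375 107.03125 ] 160030 [520.6 224.3 142.8  62.8  -5.5]
[725.390625  79.6875  ] 88839 [580.  -22.8  80.4  40.2  21.2]
[404.6875   196.484375] 123415 [501.1 127.7  89.4  60.    7. ]
dpos [-0.0242 -0.3827 -0.0402] drot [ 0.     -0.0004  0.0432] deg 7.8 q6 1.49
```

A is placed: the stack top measures (501.1, 127.7) mm at 7.0°, matching the base. Next I view the plate.

play_rows([
  {"delta_pos": [-0.024, -0.383, -0.04], "delta_rot": [0, 0, 0.0432], "claw": 85},
  {"delta_pos": [-0.024, -0.383, -0.04], "delta_rot": [0, 0, 0.0432], "claw": 85},
  {"delta_pos": [-0.024, -0.383, -0.04], "delta_rot": [0, 0, 0.0432], "claw": 85},
  {"delta_pos": [-0.024, -0.383, -0.04], "delta_rot": [0, 0, 0.0432], "claw": 85},
  {"delta_pos": [-0.024, -0.383, -0.04], "delta_rot": [0, 0, 0.0432], "claw": 85},
  {"delta_pos": [-0.024, -0.383, -0.04], "delta_rot": [0, 0, 0.0432], "claw": 85},
  {"delta_pos": [-0.024, -0.383, -0.04], "delta_rot": [0, 0, 0.0432], "claw": 85},
  {"delta_pos": [-0.024, -0.383, -0.04], "delta_rot": [0, 0, 0.0432], "claw": 85},
  {"delta_pos": [-0.024, -0.383, -0.04], "delta_rot": [0, 0, 0.0432], "claw": 85},
  {"delta_pos": [-0.024, -0.383, -0.04], "delta_rot": [0, 0, 0.0432], "claw": 85},
  {"delta_pos": [-0.024, -0.383, -0.04], "delta_rot": [0, 0, 0.0432], "claw": 85},
  {"delta_pos": [-0.024, -0.383, -0.04], "delta_rot": [0, 0, 0.0432], "claw": 85},
  {"delta_pos": [-0.024, -0.383, -0.04], "delta_rot": [0, 0, 0.0432], "claw": 85},
  {"delta_pos": [-0.024, -0.383, -0.04], "delta_rot": [0, 0, 0.0432], "claw": 85},
])

```text
time: 16.87
eef_pos: [0.4232, -0.2601, 0.2194]
tcp_rot: [-0.7, -0.092, 0.702, -0.091]
contact_force: [0.1, 0.5, 0.6]
opening: 0.992
```

```bash
python3 - <<'E'
from h import *
big,c=snap("w24"); s=ctrl.get_state()
px=to_px(c,[[.481,-.246,.008]])[0]; print("plate px(800)",px/2.56, s["eef_pos"])
x,y=px.astype(int); print([big[y-d,x-110].tolist() for d in(-120,0,120)])
for T in(120,135):
  for p,a,r in blobs(big,c,.008,(big.min(2)>T),30000): print(T,p/2.56,a,r)
for p,a,r in blobs(big,c,.034,(big.max(2)<75),1500):
  print("dark z34",p/2.56,a,r)
E
```

```text
plate px(800) [405.93918772 180.94701616] [ 0.42338838 -0.26006193  0.21978647]
[[148, 154, 164], [138, 145, 154], [193, 201, 217]]
120 [415.234375 214.0625  ] 1989874 [ 394.5 -296.3  765.   455.5  -79.7]
120 [458.984375 482.03125 ] 105801 [ 187.3 -348.   272.   147.2  -45.5]
135 [415.234375 213.671875] 1979901 [ 394.8 -296.   764.5  454.6  -79.7]
135 [459.765625 482.03125 ] 103227 [ 187.2 -348.6  270.9  145.6  -45.1]
dark z34 [254.296875  23.828125] 1879 [ 548.4 -132.5   50.4    2.8  -67.5]
dark z34 [239.453125 323.4375  ] 5383 [ 347.4 -153.6   81.7    7.    31.3]
dark z34 [391.015625 531.25    ] 579643 [ 220.7 -307.8  765.9  239.   -74.9]
```

View pics/w24_v.png

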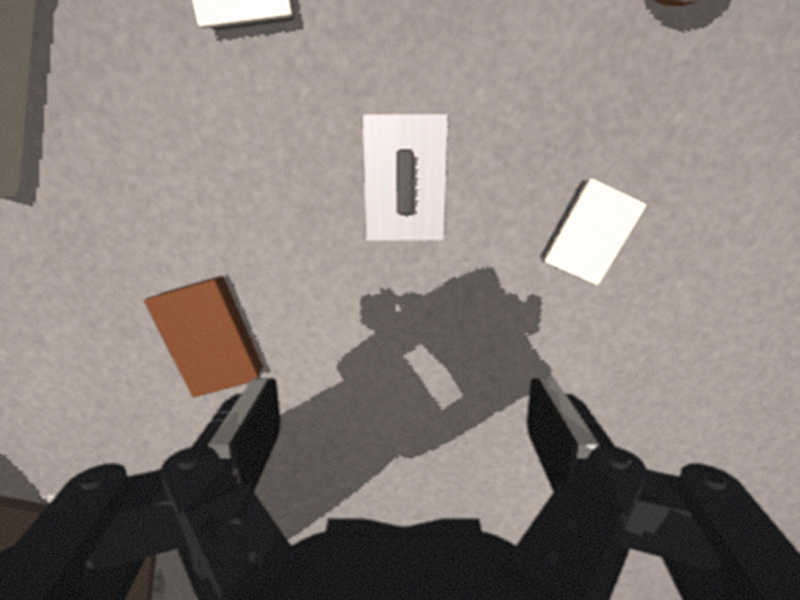

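The plate is at about (405,177) with its grip bar at (405,182), both nearly upright in the picture. I'll measure it with a brighter threshold.

```bash
python3 - <<'E'
from h import *
c=ctrl.calibration("wrist"); c=dict(c); im=cv2.imread("pics/w24.png"); S=4
big=cv2.resize(im,None,fx=S,fy=S,interpolation=cv2.INTER_CUBIC)
for k in("fx","fy"): c[k]*=S
for k in("cx","cy"): c[k]=(c[k]+.5)*S-.5
m=np.zeros(big.shape[:2],bool); m[230:680,850:1230]=True
g=cv2.GaussianBlur(big.min(2),(9,9),0)
for T in(180,190):
  for p,a,r in blobs(big,c,.008,(g>T)&m,8000): print(T,p/2.56,a,r)
for T in(80,110):
  for p,a,r in blobs(big,c,.034,(g<T)&m,800): print("bar",T,p/2.56,a,r)
mv([.481,-.246,.1],-75.2)
E
```

```text
180 [404.296875 175.      ] 58205 [ 481.6 -245.1   89.9   60.2   14.9]
190 [404.296875 175.      ] 56717 [ 481.8 -245.1   89.1   59.6   14.9]
bar 110 [406.25     182.421875] 7057 [ 481.5 -246.3   42.6   11.9   14.7]
dpos [ 0.0576  0.0141 -0.1198] drot [-0.0002 -0.0006 -0.0006] deg 0.2 q6 0.56
```

play_rows([
  {"delta_pos": [0.03, 0.008, -0.03], "delta_rot": [0, 0, 0], "claw": 40},
  {"delta_pos": [0.0583, 0.0148, -0.055], "delta_rot": [0, -0.0006, -0.0003], "claw": 40},
  {"delta_pos": [0.0583, 0.0148, -0.09], "delta_rot": [0, -0.0006, -0.0003], "claw": 40},
  {"delta_pos": [0.0583, 0.0148, -0.125], "delta_rot": [0, -0.0006, -0.0003], "claw": 40},
  {"delta_pos": [0.0583, 0.0148, -0.15], "delta_rot": [0, -0.0006, -0.0003], "claw": 40},
  {"delta_pos": [0.0583, 0.0148, -0.165], "delta_rot": [0, -0.0006, -0.0003], "claw": 30},
  {"delta_pos": [0.0583, 0.0148, -0.17], "delta_rot": [0, -0.0006, -0.0003], "claw": 24},
  {"delta_pos": [0.0583, 0.0148, -0.174], "delta_rot": [0, -0.0006, -0.0003], "claw": 24},
  {"delta_pos": [0.0583, 0.0148, -0.1785], "delta_rot": [0, -0.0006, -0.0003], "claw": 24},
  {"delta_pos": [0.0583, 0.0148, -0.1785], "delta_rot": [0, -0.0006, -0.0003], "claw": 24},
  {"delta_pos": [0.0583, 0.0148, -0.1785], "delta_rot": [0, -0.0006, -0.0003], "claw": 24},
])

```text
time: 17.83
eef_pos: [0.4824, -0.2456, 0.0425]
tcp_rot: [0.702, 0.091, -0.701, 0.092]
contact_force: [0.1, -0.1, -0.1]
opening: 0.282
```

play_rows([
  {"delta_pos": [0, 0, -0.003], "delta_rot": [0, 0, 0], "claw": 24},
  {"delta_pos": [0, 0, -0.003], "delta_rot": [0, 0, 0], "claw": 18},
  {"delta_pos": [0, 0, -0.003], "delta_rot": [0, 0, 0], "claw": 14},
  {"delta_pos": [0, 0, -0.003], "delta_rot": [0, 0, 0], "claw": 6},
  {"delta_pos": [0, 0, -0.003], "delta_rot": [0, 0, 0], "claw": 6},
  {"delta_pos": [0, 0, -0.003], "delta_rot": [0, 0, 0], "claw": 6},
], newtons=60)

```text
time: 18.33
eef_pos: [0.4828, -0.2459, 0.0402]
tcp_rot: [0.702, 0.091, -0.7, 0.092]
contact_force: [-1.3, 1.1, 4.7]
opening: 0.121
```

```bash
python3 - <<'E'
from rel import *
s=ctrl.get_state(); print(s["eef_pos"],s["contact_force"],s["opening"]*85.4)
prof("w25",[.008],yaw=-75.1,v0=560,v1=800,T=175)
mv([.5012,.1276,.23],-83.0)
E
```

```text
[ 0.48276058 -0.24587144  0.04020504] [-1.3204716   1.13961709  4.69892362] 10.302473987586572
930 [(264.5, 42.67)] 1
1030 [(266.4, 41.94)] 1
1130 [(265.2, 42.36)] 1
eef [ 0.4828 -0.2459  0.0402] tilt [ 0.0024 -0.0011]
dpos [0.0184 0.3735 0.1898] drot [ 0.0004  0.0007 -0.0437] deg 7.9 q6 0.65
```

play_rows([
  {"delta_pos": [0, 0, 0.015], "delta_rot": [0, 0.0007, 0], "claw": 6},
  {"delta_pos": [0, 0, 0.045], "delta_rot": [0, 0.0007, 0], "claw": 6},
  {"delta_pos": [0, 0, 0.078], "delta_rot": [0, 0.0007, 0], "claw": 6},
  {"delta_pos": [0, 0.006, 0.11], "delta_rot": [0, 0.0007, 0], "claw": 6},
  {"delta_pos": [0.001, 0.02, 0.138], "delta_rot": [0, 0.0007, -0.003], "claw": 6},
  {"delta_pos": [0.003, 0.045, 0.16], "delta_rot": [0, 0.0007, -0.007], "claw": 6},
  {"delta_pos": [0.005, 0.075, 0.175], "delta_rot": [0, 0.0007, -0.012], "claw": 6},
  {"delta_pos": [0.007, 0.108, 0.18], "delta_rot": [0, 0.0007, -0.016], "claw": 6},
  {"delta_pos": [0.009, 0.142, 0.18], "delta_rot": [0, 0.0007, -0.02], "claw": 6},
  {"delta_pos": [0.011, 0.176, 0.18], "delta_rot": [0, 0.0007, -0.024], "claw": 6},
  {"delta_pos": [0.013, 0.21, 0.18], "delta_rot": [0, 0.0007, -0.028], "claw": 6},
  {"delta_pos": [0.015, 0.244, 0.18], "delta_rot": [0, 0.0007, -0.032], "claw": 6},
  {"delta_pos": [0.017, 0.278, 0.18], "delta_rot": [0, 0.0007, -0.036], "claw": 6},
  {"delta_pos": [0.018, 0.311, 0.18], "delta_rot": [0, 0.0007, -0.04], "claw": 6},
  {"delta_pos": [0.019, 0.342, 0.18], "delta_rot": [0, 0.0007, -0.0437], "claw": 6},
  {"delta_pos": [0.0199, 0.363, 0.178], "delta_rot": [0, 0.0007, -0.0437], "claw": 6},
  {"delta_pos": [0.0199, 0.3737, 0.172], "delta_rot": [0, 0.0007, -0.0437], "claw": 6},
  {"delta_pos": [0.0199, 0.3737, 0.16], "delta_rot": [0, 0.0007, -0.0437], "claw": 6},
  {"delta_pos": [0.0199, 0.3737, 0.153], "delta_rot": [0, 0.0007, -0.0437], "claw": 6},
  {"delta_pos": [0.0199, 0.3737, 0.153], "delta_rot": [0, 0.0007, -0.0437], "claw": 6},
])

```text
time: 20.05
eef_pos: [0.5006, 0.1267, 0.1894]
tcp_rot: [-0.703, -0.042, 0.708, -0.044]
contact_force: [-0.5, 0.0, -3.3]
opening: 0.122
```

play_rows([
  {"delta_pos": [0, 0, 0], "delta_rot": [0, 0, 0], "claw": 6},
  {"delta_pos": [0, 0, 0], "delta_rot": [0, 0, 0], "claw": 6},
  {"delta_pos": [0, 0, 0], "delta_rot": [0, 0, 0], "claw": 6},
])

```text
time: 20.3
eef_pos: [0.5007, 0.1257, 0.1893]
tcp_rot: [-0.703, -0.042, 0.708, -0.043]
contact_force: [-0.1, -0.1, -3.4]
opening: 0.124
```

```bash
python3 - <<'E'
from rel import *
s=ctrl.get_state(); z=s["eef_pos"][2]; print(s["eef_pos"],s["contact_force"])
snap("w26v"); print("edge rows for plate/stack, expected:")
prof("w26",[.097,.119,.141,z-.0322],v0=560,v1=760)
E
```

```text
[0.50069243 0.12574378 0.18925979] [-0.1049103  -0.11812015 -3.37433481]
edge rows for plate/stack, expected:
930 [(227.7, 44.97), (235.5, 45.4), (246.1, 45.53), (262.9, 42.97)] 4
1030 [(227.3, 45.12), (235.2, 45.54), (246.1, 45.49), (262.9, 42.94)] 4
1130 [(227.3, 45.08), (235.2, 45.5), (246.5, 45.31), (262.9, 42.91)] 4
eef [0.5009 0.126  0.1897] tilt [-0.0062 -0.0024]
```

View pics/w26v_v.png

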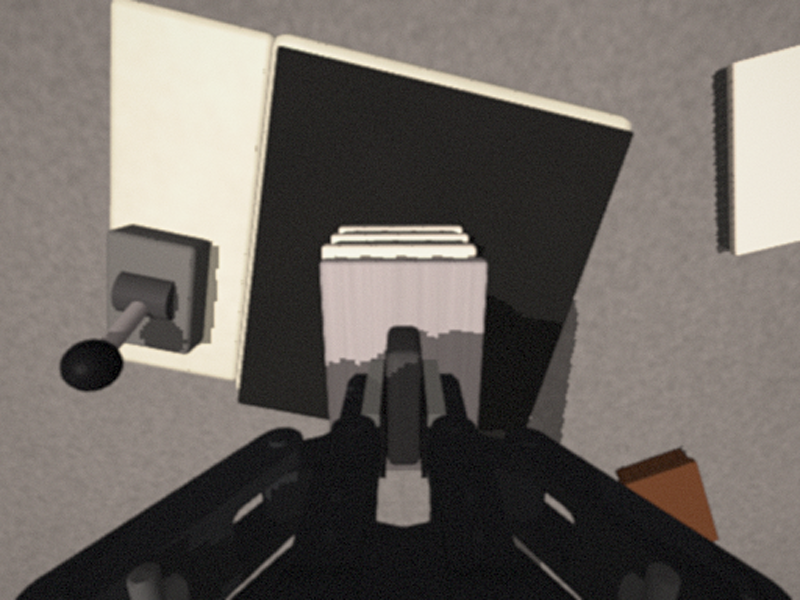

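The plate is held over the stack. Its front edge is at row 263, against lid edges at rows 227, 235 and 246, so it needs about 2.5 mm forward and a small tilt correction. I'll check it sideways too.

```bash
python3 - <<'E'
from rel import *
z=ctrl.get_state()["eef_pos"][2]
rel("w27",z-.0322,.141,(249,256),(268,320),u=(760,1350))
mv([.5032,.1276,.19],-83)
s=ctrl.get_state(); print(s["eef_pos"])
E
```

```text
left/right lateral rel TCP mm (base, held) [[ 31.   -28.23]
 [ 29.08 -29.27]] mid diff held-base -1.48
dpos [0.0022 0.0013 0.0001] drot [ 0.0008 -0.0018  0.0005] deg 0.4 q6 1.5
[0.50103016 0.12626524 0.18993969]
```

play_rows([
  {"delta_pos": [0.001, 0.0008, -0.001], "delta_rot": [0.0004, -0.0009, 0.0002], "claw": 6},
  {"delta_pos": [0.0022, 0.0017, -0.002], "delta_rot": [0.0007, -0.0016, 0.0003], "claw": 6},
  {"delta_pos": [0.0022, 0.0017, -0.004], "delta_rot": [0.0007, -0.0016, 0.0003], "claw": 6},
  {"delta_pos": [0.0022, 0.0017, -0.005], "delta_rot": [0.0007, -0.0016, 0.0003], "claw": 6},
  {"delta_pos": [0.0022, 0.0017, -0.005], "delta_rot": [0.0007, -0.0016, 0.0003], "claw": 6},
  {"delta_pos": [0.0022, 0.0017, -0.005], "delta_rot": [0.0007, -0.0016, 0.0003], "claw": 6},
])

```text
time: 20.95
eef_pos: [0.5031, 0.128, 0.1847]
tcp_rot: [-0.705, -0.043, 0.706, -0.043]
contact_force: [-0.2, 0.3, -3.0]
opening: 0.119
```

```bash
python3 - <<'E'
from rel import *
z=ctrl.get_state()["eef_pos"][2]
prof("w28",[.097,.119,.141,z-.0322],v0=560,v1=760)
rel("w29",z-.0322,.141,(253,257),(270,320),u=(760,1350))
mv([.5032,.1280,z],-83)
E
```

```text
930 [(235.2, 42.69), (243.8, 43.11), (255.5, 43.15), (262.9, 43.16)] 4
1030 [(235.2, 42.69), (243.8, 43.1), (255.5, 43.15), (262.9, 43.16)] 4
1130 [(235.2, 42.69), (243.8, 43.1), (255.9, 43.0), (262.9, 43.15)] 4
eef [0.5031 0.128  0.1847] tilt [-0.0012 -0.0002]
left/right lateral rel TCP mm (base, held) [[ 28.27 -28.71]
 [ 29.25 -29.25]] mid diff held-base 0.22
dpos [-0.      0.     -0.0003] drot [ 0.0001 -0.0002  0.0002] deg 0.1 q6 1.5
```

play_rows([
  {"delta_pos": [0, -0.0001, -0.0012], "delta_rot": [0, -0.0002, 0], "claw": 6},
  {"delta_pos": [0, -0.0001, -0.0024], "delta_rot": [0, -0.0002, 0], "claw": 6},
  {"delta_pos": [0, -0.0001, -0.0032], "delta_rot": [0, -0.0002, 0], "claw": 6},
  {"delta_pos": [0, -0.0001, -0.0036], "delta_rot": [0, -0.0002, 0], "claw": 6},
  {"delta_pos": [0, -0.0001, -0.0036], "delta_rot": [0, -0.0002, 0], "claw": 6},
])

```text
time: 21.47
eef_pos: [0.5032, 0.1279, 0.1813]
tcp_rot: [-0.706, -0.043, 0.706, -0.043]
contact_force: [-0.2, -0.2, -2.8]
opening: 0.115
```

play_rows([
  {"delta_pos": [0, 0, -0.0005], "delta_rot": [0, 0, 0], "claw": 6},
  {"delta_pos": [0, 0, -0.001], "delta_rot": [0, 0, 0], "claw": 6},
  {"delta_pos": [0, 0, -0.001], "delta_rot": [0, 0, 0], "claw": 6},
])

```text
time: 21.72
eef_pos: [0.5035, 0.128, 0.1812]
tcp_rot: [0.706, 0.043, -0.706, 0.043]
contact_force: [-3.1, -0.7, 1.3]
opening: 0.12
```

play_rows([
  {"delta_pos": [-0.0002, 0, 0], "delta_rot": [0, 0, 0], "claw": 14},
  {"delta_pos": [-0.0002, 0, 0], "delta_rot": [0, 0, 0], "claw": 18},
  {"delta_pos": [-0.0002, 0, 0], "delta_rot": [0, 0, 0], "claw": 24},
  {"delta_pos": [-0.0002, 0, 0], "delta_rot": [0, 0, 0], "claw": 30},
  {"delta_pos": [-0.0002, 0, 0], "delta_rot": [0, 0, 0], "claw": 30},
  {"delta_pos": [-0.0002, 0, 0.015], "delta_rot": [0, 0, 0], "claw": 36},
  {"delta_pos": [-0.0002, 0, 0.04], "delta_rot": [0, 0, 0], "claw": 40},
  {"delta_pos": [-0.02, 0, 0.07], "delta_rot": [0, 0, 0], "claw": 40},
  {"delta_pos": [-0.055, -0.006, 0.085], "delta_rot": [0, 0, 0], "claw": 40},
  {"delta_pos": [-0.058, -0.006, 0.085], "delta_rot": [0, 0, 0], "claw": 40},
  {"delta_pos": [-0.058, -0.006, 0.085], "delta_rot": [0, 0, 0], "claw": 40},
  {"delta_pos": [-0.058, -0.006, 0.085], "delta_rot": [0, 0, 0], "claw": 40},
])

```text
time: 22.72
eef_pos: [0.4455, 0.122, 0.2658]
tcp_rot: [0.706, 0.043, -0.705, 0.043]
contact_force: [-0.5, -0.5, 0.3]
opening: 0.466
```

```bash
python3 - <<'E'
from h import *
big,c=snap("w30"); g=cv2.GaussianBlur(big.min(2),(9,9),0)
for T in(130,140):
  for p,a,r in blobs(big,c,.149,(g>T),30000): print(T,p/2.56,a,r)
s=ctrl.get_state(); print(s["eef_pos"])
for p,a,r in blobs(big,c,.11,(big.max(2)<45),3000): print("dark z110",p/2.56,a,r)
E
```

```text
130 [242.1875   178.515625] 233544 [471.5 219.5 221.2 128.6  15.5]
130 [722.265625  78.90625 ] 88537 [577.6 -18.7  78.5  39.9  21.2]
130 [404.6875   189.453125] 109408 [502.3 127.9  89.2  59.6   7. ]
140 [235.9375   107.421875] 159924 [519.9 222.  139.2  61.7  -5.5]
140 [722.265625  78.515625] 87410 [577.8 -18.6  78.1  39.5  21.3]
140 [404.6875 189.0625] 107769 [502.2 127.9  89.   59.3   7. ]
[0.44559013 0.12193051 0.26518423]
dark z110 [425.390625 142.578125] 368427 [510.4 121.7 182.2 156.6  -5.3]
dark z110 [160.546875 227.734375] 8666 [461.5 278.3  28.3  24.1 -77.3]
dark z110 [404.6875 525.    ] 540136 [273.7 101.8 683.3 226.3 -83. ]
```

View pics/w30_v.png

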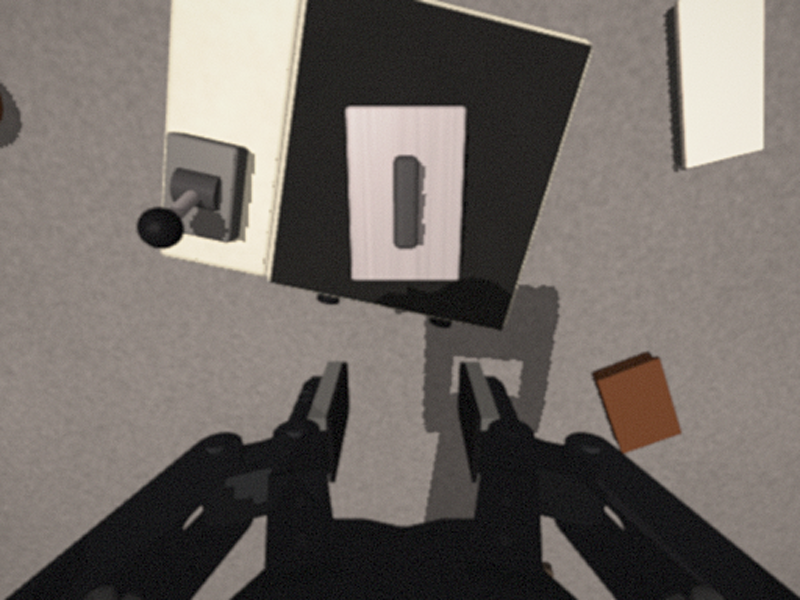

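The plate sits squarely on the stack at (502.2, 127.9) mm, 7.0°. The lever ball is at pixel (160,228), about (461, 278) mm, still leaning towards the robot. I next bring the closed fingers behind the ball.

```bash
python3 -c "
from h import *
mv([.4175,.2823,.22],-95.4)"
```

```text
dpos [-0.0281  0.1604 -0.0452] drot [ 0.0001 -0.0002 -0.0687] deg 12.4 q6 1.5
```

play_rows([
  {"delta_pos": [-0.028, 0.04, -0.005], "delta_rot": [0, 0, -0.02], "claw": 0},
  {"delta_pos": [-0.028, 0.08, -0.02], "delta_rot": [0, 0, -0.04], "claw": 0},
  {"delta_pos": [-0.028, 0.12, -0.035], "delta_rot": [0, 0, -0.06], "claw": 0},
  {"delta_pos": [-0.028, 0.15, -0.045], "delta_rot": [0, 0, -0.0687], "claw": 0},
  {"delta_pos": [-0.028, 0.1604, -0.06], "delta_rot": [0, 0, -0.0687], "claw": 0},
  {"delta_pos": [-0.028, 0.1604, -0.09], "delta_rot": [0, 0, -0.0687], "claw": 0},
  {"delta_pos": [-0.028, 0.1604, -0.12], "delta_rot": [0, 0, -0.0687], "claw": 0},
  {"delta_pos": [-0.028, 0.1604, -0.137], "delta_rot": [0, 0, -0.0687], "claw": 0},
  {"delta_pos": [-0.028, 0.1604, -0.137], "delta_rot": [0, 0, -0.0687], "claw": 0},
  {"delta_pos": [-0.028, 0.1604, -0.137], "delta_rot": [0, 0, -0.0687], "claw": 0},
])

```text
time: 23.6
eef_pos: [0.417, 0.282, 0.1259]
tcp_rot: [-0.704, 0.034, 0.708, 0.033]
contact_force: [0.3, 0.7, 0.5]
opening: -0.0
```

```bash
python3 - <<'E'
from h import *
big,c=snap("w31"); s=ctrl.get_state(); print(s["eef_pos"],s["contact_force"],s["opening"])
print("ball px", to_px(c,[[.4615,.2783,.11],[.5056,.2705,.11]])/2.56)
E
```

```text
[0.41807146 0.28243753 0.12775696] [-0.07181025  0.2171127   0.07815839] -0.0015527694023076129
ball px [[401.39859552 270.69509697]
 [413.86781528 119.12844799]]
```

View pics/w31_v.png

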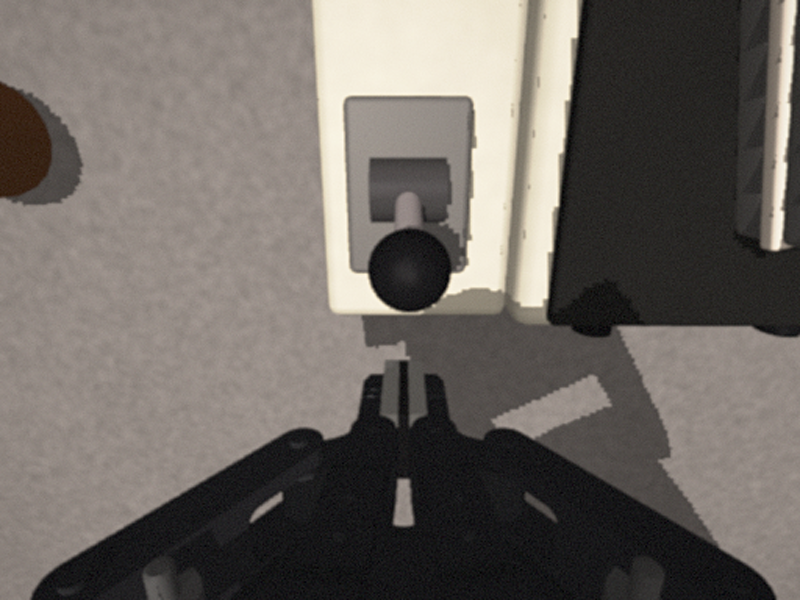

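The ball is at (410,270), dead ahead of the closed fingers at (404,360). I now push along the shaker's +x.

play_rows([
  {"delta_pos": [0.008, -0.0008, 0], "delta_rot": [0, 0, 0], "claw": 0},
  {"delta_pos": [0.015, -0.0014, 0], "delta_rot": [0, 0, 0], "claw": 0},
  {"delta_pos": [0.02, -0.0019, 0], "delta_rot": [0, 0, 0], "claw": 0},
  {"delta_pos": [0.025, -0.0024, 0], "delta_rot": [0, 0, 0], "claw": 0},
  {"delta_pos": [0.03, -0.0028, 0], "delta_rot": [0, 0, 0], "claw": 0},
  {"delta_pos": [0.035, -0.0033, 0], "delta_rot": [0, 0, 0], "claw": 0},
  {"delta_pos": [0.04, -0.0038, 0], "delta_rot": [0, 0, 0], "claw": 0},
  {"delta_pos": [0.045, -0.0042, 0], "delta_rot": [0, 0, 0], "claw": 0},
  {"delta_pos": [0.05, -0.0047, 0], "delta_rot": [0, 0, 0], "claw": 0},
  {"delta_pos": [0.054, -0.0051, 0], "delta_rot": [0, 0, 0], "claw": 0},
  {"delta_pos": [0.057, -0.0054, 0], "delta_rot": [0, 0, 0], "claw": 0},
  {"delta_pos": [0.059, -0.0056, 0], "delta_rot": [0, 0, 0], "claw": 0},
  {"delta_pos": [0.059, -0.0056, 0], "delta_rot": [0, 0, 0], "claw": 0},
])

```text
time: 24.73
eef_pos: [0.4775, 0.2768, 0.1276]
tcp_rot: [-0.706, 0.034, 0.707, 0.033]
contact_force: [-0.5, 0.1, -0.3]
opening: 0.002
```

play_rows([
  {"delta_pos": [0.001, -0.0001, 0], "delta_rot": [0, 0, 0], "claw": 0},
  {"delta_pos": [0.002, -0.0002, 0], "delta_rot": [0, 0, 0], "claw": 0},
  {"delta_pos": [0.003, -0.0003, 0], "delta_rot": [0, 0, 0], "claw": 0},
  {"delta_pos": [0.003, -0.0003, 0], "delta_rot": [0, 0, 0], "claw": 0},
])

```text
time: 25.07
eef_pos: [0.4803, 0.2764, 0.1273]
tcp_rot: [-0.706, 0.034, 0.707, 0.033]
contact_force: [-1.1, 0.5, -0.3]
opening: -0.002
```

play_rows([
  {"delta_pos": [0.001, -0.0001, 0], "delta_rot": [0, 0, 0], "claw": 0},
  {"delta_pos": [0.002, -0.0002, 0], "delta_rot": [0, 0, 0], "claw": 0},
  {"delta_pos": [0.003, -0.0003, 0], "delta_rot": [0, 0, 0], "claw": 0},
  {"delta_pos": [0.003, -0.0003, 0], "delta_rot": [0, 0, 0], "claw": 0},
])

```text
time: 25.4
eef_pos: [0.4834, 0.276, 0.1272]
tcp_rot: [-0.706, 0.034, 0.707, 0.033]
contact_force: [-0.5, 0.4, -1.2]
opening: 0.0
```

```bash
python3 - <<'E'
from h import *
big,c=snap("w32"); s=ctrl.get_state(); print(s["eef_pos"],s["contact_force"])
m=big.max(2)<45; m[700:]=False
for p,a,r in blobs(big,c,.11,m,3000): print("dark z110",p/2.56,a,r)
E
```

```text
[0.48336992 0.27609016 0.12724212] [-1.35728495  0.22605125 -0.57581816]
dark z110 [671.484375 123.4375  ] 349599 [556.5 185.9  75.4  70.   -5.4]
```

play_rows([
  {"delta_pos": [0.001, -0.0001, 0], "delta_rot": [0, 0, 0], "claw": 0},
  {"delta_pos": [0.002, -0.0002, 0], "delta_rot": [0, 0, 0], "claw": 0},
  {"delta_pos": [0.003, -0.0003, 0], "delta_rot": [0, 0, 0], "claw": 0},
  {"delta_pos": [0.003, -0.0003, 0], "delta_rot": [0, 0, 0], "claw": 0},
])

```text
time: 25.78
eef_pos: [0.4852, 0.2759, 0.127]
tcp_rot: [-0.704, 0.034, 0.708, 0.033]
contact_force: [-5.2, 1.0, 1.6]
opening: -0.002
```

play_rows([
  {"delta_pos": [0.002, -0.0002, 0], "delta_rot": [0, 0, 0], "claw": 0},
  {"delta_pos": [0.003, -0.0003, 0], "delta_rot": [0, 0, 0], "claw": 0},
  {"delta_pos": [0.003, -0.0003, 0], "delta_rot": [0, 0, 0], "claw": 0},
])

```text
time: 26.03
eef_pos: [0.4855, 0.2759, 0.1269]
tcp_rot: [-0.701, 0.034, 0.711, 0.033]
contact_force: [-9.7, 1.8, 6.2]
opening: 0.002
```

The lever is at its stop: the force rose to 10 N with no further travel. I back off and check.

play_rows([
  {"delta_pos": [-0.005, 0.0005, 0], "delta_rot": [0, 0, 0], "claw": 0},
  {"delta_pos": [-0.02, 0.002, 0], "delta_rot": [0, 0, 0], "claw": 0},
  {"delta_pos": [-0.045, 0.004, 0], "delta_rot": [0, 0, 0], "claw": 0},
  {"delta_pos": [-0.065, 0.006, 0.01], "delta_rot": [0, 0, 0], "claw": 0},
  {"delta_pos": [-0.068, 0.006, 0.045], "delta_rot": [0, 0, 0], "claw": 0},
  {"delta_pos": [-0.068, 0.006, 0.085], "delta_rot": [0, 0, 0], "claw": 0},
  {"delta_pos": [-0.068, -0.02, 0.12], "delta_rot": [0, 0, 0.02], "claw": 0},
  {"delta_pos": [-0.05, -0.06, 0.14], "delta_rot": [0, 0, 0.04], "claw": 0},
  {"delta_pos": [-0.04, -0.1, 0.14], "delta_rot": [0, 0, 0.069], "claw": 0},
  {"delta_pos": [-0.04, -0.14, 0.14], "delta_rot": [0, 0, 0.069], "claw": 0},
  {"delta_pos": [-0.04, -0.152, 0.14], "delta_rot": [0, 0, 0.069], "claw": 0},
  {"delta_pos": [-0.04, -0.152, 0.14], "delta_rot": [0, 0, 0.069], "claw": 0},
  {"delta_pos": [-0.04, -0.152, 0.14], "delta_rot": [0, 0, 0.069], "claw": 0},
])

```text
time: 27.12
eef_pos: [0.4462, 0.1231, 0.2675]
tcp_rot: [-0.702, -0.041, 0.71, -0.043]
contact_force: [0.0, 0.6, -0.6]
opening: 0.001
```

```bash
python3 - <<'E'
from h import *
big,c=snap("w33"); s=ctrl.get_state(); print(s["eef_pos"],s["contact_force"])
g=cv2.GaussianBlur(big.min(2),(9,9),0)
for p,a,r in blobs(big,c,.149,(g>140),30000): print("plate z149",p/2.56,a,r)
m=big.max(2)<45; m[800:]=False
for p,a,r in blobs(big,c,.11,m,2000): print("dark z110",p/2.56,a,r)
print("expected ball on px",to_px(c,[[.5056,.2705,.11]])/2.56)
big,c=snap("t33","top",view=False)
for p,a,r in blobs(big,c,.022,(big.min(2)>150),3000): print("top z22",p/2.56,r)
for p,a,r in blobs(big,c,.11,(big.max(2)<45),300): print("top dark z110",p/2.56,a,r)
big,c=snap("s33","scene",view=False)
a,b=cv2.imread("pics/scene0.png"),cv2.imread("pics/s33.png")
print("scene ball before/after px expected",to_px(ctrl.calibration("scene"),[[.4615,.2783,.11],[.5056,.2705,.11]]))
for nm,i in(("before",a),("after",b)):
  mm=(i.max(2)<60).astype(np.uint8); n,l,st,ce=cv2.connectedComponentsWithStats(mm)
  print(nm,[(ce[k].round(1).tolist(),int(st[k,4])) for k in range(1,n) if 285<ce[k][0]<345 and 120<ce[k][1]<180 and st[k,4]>8])
E
```

```text
[0.44594107 0.1239233  0.26734773] [-0.95308648  0.0233266  -0.11230089]
plate z149 [234.765625 108.59375 ] 160577 [520.  222.6 137.6  62.1  -5.5]
plate z149 [722.65625  76.5625 ] 85143 [577.7 -18.7  76.3  39.6  21.1]
plate z149 [405.859375 187.5     ] 106963 [502.2 127.9  89.1  59.3   6.9]
dark z110 [425.390625 137.5     ] 362872 [514.  121.7 175.5 156.6  -5.4]
dark z110 [167.96875  150.390625] 9995 [508.  272.1  27.1  24.   84.3]
expected ball on px [[170.5016622  155.12283756]]
top z22 [455.859375 287.890625] [ 606.3 -101.9  121.3   61.4   21.1]
top z22 [264.0625   313.671875] [529.  264.3 219.3  93.5  -5.9]
top z22 [144.140625 334.375   ] [531.6 503.8  55.1  54.   88.4]
top z22 [608.203125 347.265625] [ 480.8 -390.3   66.7   46.4   -8.7]
top dark z110 [354.6875   366.015625] 43247 [334.7 140.9 536.1 192.9  -4.9]
top dark z110 [310.15625  373.046875] 11851 [4.751e+02 1.702e+02 1.553e+02 1.299e+02 2.000e-01]
top dark z110 [165.625    342.578125] 1202 [502.1 433.2  48.2  23.4 -20.5]
top dark z110 [256.640625 337.5     ] 742 [506.6 269.9  21.2  20.6  -1.6]
top dark z110 [273.4375 439.0625] 517 [333.4 236.9  36.1  15.    3.9]
top dark z110 [414.453125 580.859375] 15256 [ 87.2   1.1 108.3  61.5  89.9]
scene ball before/after px expected [[311.87398363 144.32310986]
 [317.29258878 153.4675067 ]]
before [([311.6, 144.2], 19)]
after [([290.2, 155.3], 15), ([317.4, 154.4], 29)]
```

```bash
python3 -c "
from plant import ctrl
print(ctrl.sign_off())"
```

```text
the job is handed in; nothing more can be done
None
```

The job is done and handed in at about 27 s of the 72 s allowed. I stacked both matching boxes on the base box, laid the hold-down plate on top with its grip up, and then pushed the power lever over to its stop.

- **Stack:** the last wrist-camera check put the plate at (502.2, 127.9) mm, 6.9°. The base box had measured (500.7, 127.2) mm, 7.0°, so the stack is aligned to about 1–1.5 mm. The stack read the same before and after the lever push.
- **Lever:** the push force rose to about 10 N with no further travel. Afterwards the ball was at about (508, 272) mm in the wrist view and (507, 270) mm in the top view, against (505.6, 270.5) mm expected at the stop.
- **Other things:** the small box, the long box and the jar measured unchanged in the top view. I did not re-measure the beaker, the bottle or the coloured boxes at the end, but the arm never came near the beaker or the purple box.
- **Disagreements:** the top camera read y about 1.5 mm lower than the wrist camera, and I trusted the wrist camera.
- **Failed check:** my last picture of the lever push could not be viewed because the picture limit was reached, so I confirmed the lever by force and by locating the ball in code.

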